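# Set up the artificial ear for the right earphone

## Task

Get the artificial ear ready to calibrate the right earphone, the red one: take the black flat plate off it and lay it in the kidney dish, fit the brass cone ring in its place, put the red earphone on the ring, cushion down, and last stand the steel weight on the earphone, so that each sits level and fully home on the one below. Set the earphone and the weight down gently, without letting them drop, and leave the blue earphone where it stands.

Things in the scene. Friction and masses are not known exactly. Their poses are not given: they have to be found in the camera images.
- artificial_ear: Artificial ear, fixed to the table: round dark foot 80 mm across, 10 mm high; on it an upright aluminium cylinder 54 mm across with a flat shoulder 44 mm above the table; from that rises the microphone spigot, 31 mm across up to 48 mm, then tapering to 22 mm across at its top, at 55 mm. Starts with the flat plate on its shoulder. Origin: on its axis, at the table; z up.
- flat_plate: Flat plate: black plastic ring 58 mm across, 10 mm thick, bore 35 mm. At the start it sits on the artificial ear's shoulder (its underside 44 mm above the table) with the spigot through its bore, standing 1 mm out; it lifts straight off. Origin: centre of its underside; z up along its axis. 60 g.
- cone_ring: Brass cone ring, standing flange down: flange 56 mm across, 8 mm thick, and on it a cone narrowing from 48 to 41 mm across; 20 mm high in all. Its 35 mm through bore goes over the spigot (2 mm play all round) until the flange rests on the shoulder. Origin: centre of its underside; z up along its axis. 90 g.
- red_earphone: Right earphone, red back, standing cushion down: hard black cushion 60 mm across, 13 mm high, with a recess below 51 mm across, 13 mm deep, which goes over the ring's cone until the cushion rests on the flange; grey case 51 mm across from 13 to 33 mm high (grip here); red boss on top, 34 mm across, to 38 mm. Origin: centre of its underside; z up along its axis. About 90 g.
- blue_earphone: Left earphone, blue back, else the same as the red one. Not used: it stays where it stands. Origin: centre of its underside; z up.
- weight: Steel weight: 50 mm across, 28 mm high, with a recess below, 38 mm across, 6 mm deep, which goes over an earphone's boss until the rim rests on the case; on top a neck 16 mm across and a grip knob 24 mm across, from 34 to 54 mm above its underside. Origin: centre of its underside; z up along its axis. About 0.5 kg.
- kidney_dish: Stainless kidney dish, fixed to the table: 269 mm long (its x), 162 mm wide, 43 mm high, inner floor 2 mm above the table. Origin: at the table near its middle. The middle of its inner floor is x = -5, y = +20 mm in its frame; there the walls leave about 80 mm along its y and about 180 mm along its x.
There are look-alikes about, which are no part of the job. Of the things that look like the flat_plate, the largest one is meant.

How it is judged (in metres and radians):
At the end, for the whole second after the job is handed in: Plate centre inside the dish, its underside under 25 mm high. On the ear's axis, upright within 0.06 rad: ring (within 4 mm; underside at 44 +-2.5 mm), red earphone (within 6; at 52 +-3), weight (within 8; at 85 +-4). All released, at rest; blue earphone within 15 mm of its start (x of flat_plate in the frame of kidney_dish between -0.09 and 0.09 m and y of flat_plate in the frame of kidney_dish between -0.045 and 0.045 m and z of flat_plate in the frame of kidney_dish below 0.025 m and horizontal distance between cone_ring and artificial_ear below 0.004 m and z of cone_ring in the frame of artificial_ear between 0.0415 and 0.0465 m and angle between each of cone_ring, red_earphone, weight's own z axis and vertical below 0.06 rad and horizontal distance between red_earphone and artificial_ear below 0.006 m and z of red_earphone in the frame of artificial_ear between 0.049 and 0.055 m and horizontal distance between weight and artificial_ear below 0.008 m and z of weight in the frame of artificial_ear between 0.081 and 0.089 m and linear speed of each of flat_plate, cone_ring, red_earphone, weight below 0.02 m/s and distance of blue_earphone from where it was at the start of the episode below 0.015 m); the robot touches nothing.
It fails at once if the blue earphone is moved by more than 25 mm (distance of blue_earphone from where it was at the start of the episode above 0.025 m).
It fails at once if the red earphone is dropped (it moves faster than 0.5 m/s with no finger on it) (linear speed of red_earphone above 0.5 m/s and contact force between the fingers and red_earphone below 0.05 N).
It fails at once if the weight is dropped (it moves faster than 0.5 m/s with no finger on it) (linear speed of weight above 0.5 m/s and contact force between the fingers and weight below 0.05 N).
It also fails if it takes over 128 s, if anything falls off the work surface, if the arm or the gripper's body presses on something with over 40 N, if the wrist force passes 120 N, or if a joint passes its speed limit or range.

## Robot

A 6-joint arm with a two-finger parallel gripper is mounted at the origin on a cart in front of the work surface, level with it; the furniture and walls round the work are solid. World frame = base frame: x ahead of the robot, y to its left, z up, the work surface at z = 0. Lengths are in m, angles in degrees, forces in N, time in s.
With the tool pointing down it reaches from about 0.35 to 0.875 m from the base axis. Payload 4.2 kg.
Tool frame: the origin (TCP) lies between the finger pads; the fingertips stand 17 mm ahead of it and the grasp point (between the pads) lies 2 mm behind it; z points along the fingers, y is the line along which they close (so a half turn about z gives the same grasp; the last joint's range is limited). The gripper opens to 87 mm and grips with 3 to 60 N. Pads are 19 mm wide; open, the fingers measure 117 mm over their backs; the gripper's body (75 mm by 190 mm) begins 51 mm behind the grasp point.
Start: joints at [-62.074, 22.042, 0.453, 0, -68.411, -14.817], TCP at [0.142, -0.609, 0.203] pointing down, gripper open.
Joint ranges: [-179.83, 179.83], [-69.29, 118.12], [-61.27, 80.66], [-181.25, 117.63], [-171.15, -9.14], [-177.46, 177.46]. Speed limits (degrees/s): [159.86, 159.86, 180, 180, 180, 180].

## Interface

Orientations are given as a 3x3 rotation matrix whose columns are the frame's x, y, z axes.
In Python, from station import r gives the robot as it stands.
- The arm moves only by the tool servo_tool, never from a script. Its argument "targets" is a list of rows, each a list of 5 numbers: the shift along the world's x, y, z in units of 30 mm (1.0 is 30 mm), then the turn about the world's z in rad, then the finger opening in mm, from 0 to 87. In form: [[x, y, z, turn, gripper], ...]. A call has exactly 5 rows; each row is the pose to reach, as a shift and turn from the pose commanded when the call began; what a row does not reach only later rows make up. A row lasts 1/12 s, in which the tool goes at most 41.7 mm and 7.16 degrees, less where a joint would pass 70% of its speed; a pose out of reach is approached as far as the arm can. A call with a gripper value outside its range is refused whole. The fingers move at their own pace and stop on an object; the grip force is fixed at half the most. Time passes only in rows, so rows that repeat a pose let the fingers close, or fill a call up. It gives the time, the measured TCP pose, the force, the opening and the grip force at its end, in the units of the state.
- r.sense(): the state, without advancing time (a new reading comes with each control period).
- r.capture(name): name is "scene" or "top"; returns a dict with "pixels" (384x512x3 uint8, red, green, blue), "fx", "fy", "cx", "cy" (pixels), "world_from_camera" (4x4, takes a point from camera to world coordinates). Camera axes: x right, y down, z forward; pixel columns grow to the right and rows downward; lengths in m; the calibration is good to about 2 mm. A picture is of the moment at which its call begins. There is no depth.
- r.finish_job(): hands the job in; it is judged then, once.
The state is a dict: "time_s": time; "joints": joint angles; "joint_velocities": joint speeds; "effort": joint torques, N m; "tcp_pos": TCP position; "ee_rot": TCP orientation; "wrist_force": force on the tool from outside, world axes, zero at the start; "moment": the same for the moment, N m; "gripper_width": opening from 0.0 (shut) to 1.0 (fully open); "gripper_force": force on a finger pad.
Only numpy, scipy, OpenCV 4.12 (cv2) and the standard library are available. Lean on these libraries where they do the work, as an engineer would, in place of code of your own. Each camera call takes 0.05 s, during which the arm holds its last target. There are 200 camera calls.

## Working session

There is one attempt and no reset: what is moved stays moved. The work goes in short steps, Python scripts to look and compute and a tool call to move; the robot and the scene stay as the last step left them, time stands still between calls to the robot, and variables do not carry over. Pictures are saved under pics/ and viewed, at most 14 in all, crops included, and the job is handed in when it is done.

Besides the shell and the picture viewer there is one more tool, called after "Call:" by a JSON object that holds its "fn" and its "kwargs". servo_tool: Moves the arm, as the interface text tells. Its arguments: {"type":"object","properties":{"targets":{"type":"array","items":{"type":"array","items":{"type":"number"}}}},"required":["targets"]}

```bash
mkdir -p pics; python3 - <<'E'
from station import r
import cv2,pickle
d={}
for n in("scene","top"):
    c=r.capture(n);d[n]=c;cv2.imwrite(f"pics/{n}0.png",c["pixels"][:,:,::-1]);print(n,c["fx"],c["cx"],c["cy"],c["world_from_camera"].round(3).tolist())
pickle.dump(d,open("c0.pkl","wb"))
s=r.sense();print(s)
E
```

```text
scene 495.45837765889127 258.98911898793125 191.43674428917285 [[-0.52, -0.59, 0.617, -0.133], [-0.854, 0.365, -0.371, -0.101], [-0.006, -0.72, -0.694, 0.687], [0.0, 0.0, 0.0, 1.0]]
top 357.04408631993766 256.9343793618123 190.47225665633317 [[-0.016, -0.985, 0.17, 0.285], [-1.0, 0.018, 0.008, -0.414], [-0.011, -0.169, -0.985, 0.879], [0.0, 0.0, 0.0, 1.0]]
{'time_s': 0.1, 'joints': array([-6.20746570e+01,  2.20876195e+01,  3.88561234e-01, -2.35404167e-02,
       -6.84116046e+01, -1.48157066e+01]), 'joint_velocities': array([ 0.05234694, -0.11561843,  0.13200115,  0.20111326, -0.03218913,
        0.07161852]), 'effort': array([-5.50342372e-05, -3.91689062e+01,  1.87935555e+01,  4.23192143e+00,
        1.34691037e-02, -6.94691153e-05]), 'tcp_pos': array([ 0.14163002, -0.60816018,  0.20236682]), 'ee_rot': array([[-9.73972158e-01, -2.26666966e-01, -5.66963361e-04],
       [-2.26667641e-01,  9.73970341e-01,  1.88542146e-03],
       [ 1.24842735e-04,  1.96486026e-03, -9.99998062e-01]]), 'wrist_force': array([ 0.03063704, -0.66324527,  0.68269849]), 'moment': array([ 0.05475946,  0.01410248, -0.01383104]), 'gripper_force': 0.0, 'gripper_width': 1.002925244900269}
```

View pics/scene0.png

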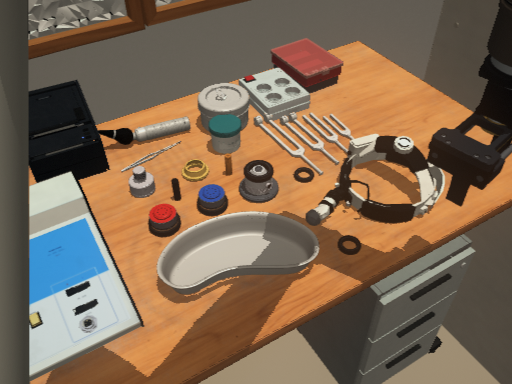

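View pics/top0.png

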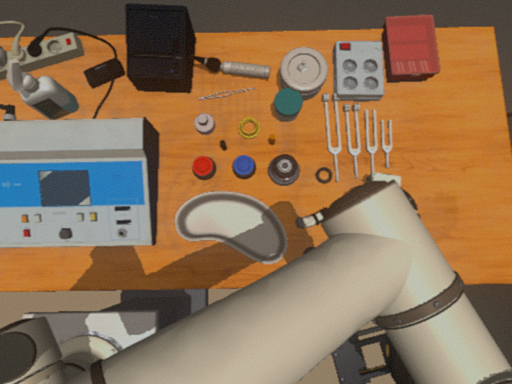

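The scene shows the ear with its plate (258,175), red (163,216), blue (212,198), the ring (195,170), the weight (142,182) and the dish (238,250). In the top view they are at ear (284,168), red (203,167), blue (244,167), ring (249,128) and weight (204,123). Small pegs stand near the ring.

```bash
cat > h.py <<'E'
import numpy as np,cv2
def cast(c,u,v,z):
    T=c["world_from_camera"];d=T[:3,:3]@np.array([(u-c["cx"])/c["fx"],(v-c["cy"])/c["fy"],1])
    return T[:3,3]+d*(z-T[2,3])/d[2]
def proj(c,p):
    T=c["world_from_camera"];q=T[:3,:3].T@(np.asarray(p)-T[:3,3])
    return np.array([c["fx"]*q[0]/q[2]+c["cx"],c["fy"]*q[1]/q[2]+c["cy"]])
def blobs(c,lo,hi,roi,n=2):
    """HSV mask in roi (u0,v0,u1,v1): biggest blobs as (area, centroid, hull-ellipse)"""
    u0,v0,u1,v1=roi
    h=cv2.cvtColor(c["pixels"],cv2.COLOR_RGB2HSV)[v0:v1,u0:u1]
    m=cv2.inRange(h,np.array(lo),np.array(hi))
    cs,_=cv2.findContours(m,cv2.RETR_EXTERNAL,cv2.CHAIN_APPROX_NONE)
    out=[]
    for k in sorted(cs,key=cv2.contourArea)[::-1][:n]:
        hl=cv2.convexHull(k);M=cv2.moments(hl)
        if M["m00"]<5: continue
        out.append((M["m00"],np.array([M["m10"]/M["m00"]+u0,M["m01"]/M["m00"]+v0]),[x+o for x,o in zip(cv2.boundingRect(hl),(u0,v0,0,0))]))
    return out
def zoom(c,roi,k,name):
    u0,v0,u1,v1=roi
    cv2.imwrite(name,cv2.resize(c["pixels"][v0:v1,u0:u1,::-1],None,fx=k,fy=k,interpolation=cv2.INTER_CUBIC))
E
python3 - <<'E'
import pickle;from h import *
d=pickle.load(open("c0.pkl","rb"));t,s=d["top"],d["scene"]
zoom(t,(170,100,330,220),5,"pics/zt.png");zoom(s,(120,130,320,280),4,"pics/zs.png")
for nm,lo,hi in(("red",(0,170,90),(6,255,255)),("blue",(100,150,60),(130,255,255)),("gold",(20,130,60),(34,255,255))):
    for c,roi,n in((t,(180,105,310,190),"top"),(s,(125,140,290,240),"scn")):
        for a,p,b in blobs(c,lo,hi,roi):print(nm,n,a,p.round(1),b,cast(c,*p,.038 if nm!="gold" else .012).round(4))
E
```

```text
red top 288.0 [202.4 165.5] [193, 156, 20, 20] [ 0.4938 -0.2751  0.038 ]
red scn 377.5 [162.1 212.9] [149, 204, 27, 19] [ 0.4887 -0.2699  0.038 ]
blue top 145.5 [243.9 161.9] [234, 156, 19, 13] [ 0.5008 -0.3758  0.038 ]
blue top 7.0 [243.6 163.6] [242, 162, 4, 5] [ 0.4964 -0.3751  0.038 ]
blue scn 301.5 [211.  192.8] [199, 185, 25, 17] [ 0.4887 -0.3692  0.038 ]
gold top 334.5 [248.7 127.7] [238, 118, 22, 21] [ 0.5967 -0.3879  0.012 ]
gold scn 308.5 [195.6 170.2] [182, 160, 26, 19] [ 0.59  -0.384  0.012]
gold scn 9.5 [187.9 166.8] [186, 165, 6, 5] [ 0.6078 -0.3751  0.012 ]
```

View pics/zt.png

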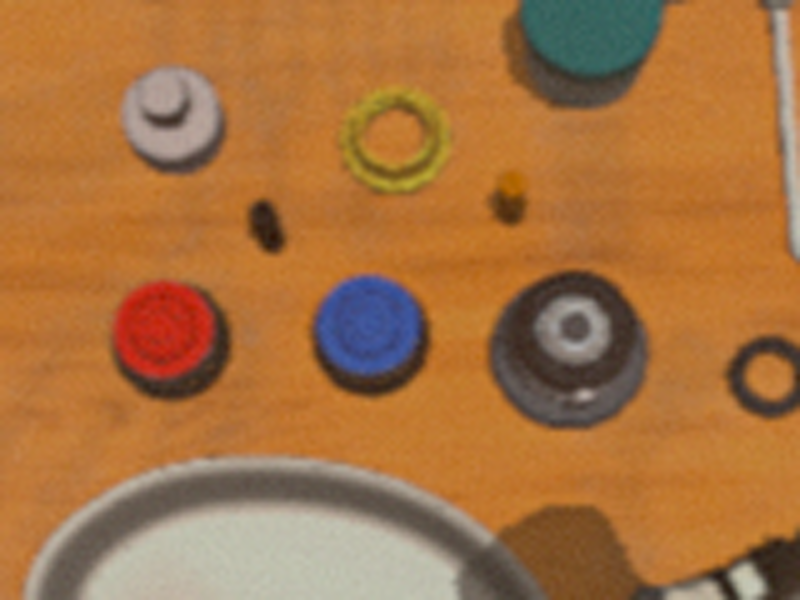

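View pics/zs.png

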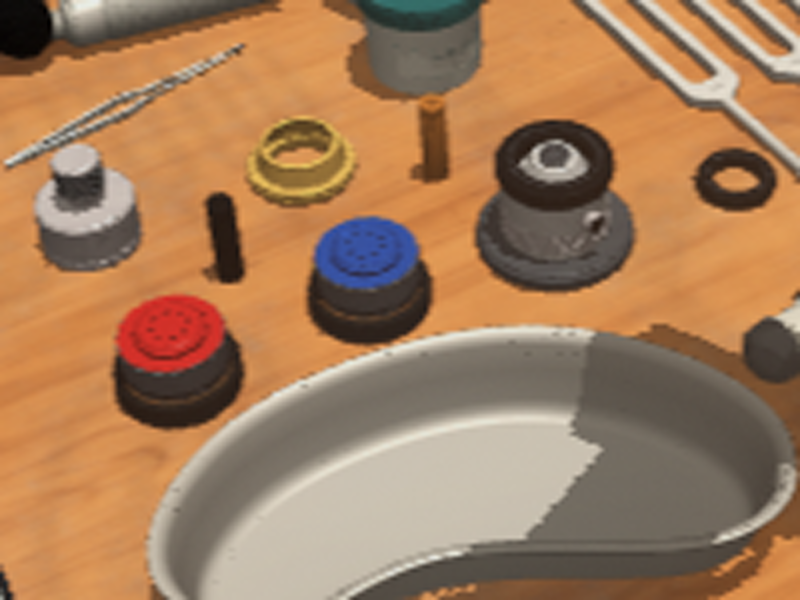

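```bash
python3 - <<'E'
import pickle;from h import *
d=pickle.load(open("c0.pkl","rb"));t,s=d["top"],d["scene"]
def show(n,c,bl,z):
    for a,p,b in bl:print(n,"top" if c is t else "scn",a,p.round(1),b,cast(c,*p,z).round(4))
# plate: dark pixels
show("plate",t,blobs(t,(0,0,0),(180,255,75),(268,150,302,190)),.054)
show("plate",s,blobs(s,(0,0,0),(180,255,75),(240,155,278,190)),.054)
show("black cushion red",s,blobs(s,(0,0,0),(180,120,75),(145,200,185,240)),.0)
show("spigot",t,blobs(t,(0,0,105),(180,60,255),(273,153,295,175),1),.055)
show("spigot",s,blobs(s,(0,0,120),(180,60,255),(248,160,270,178),1),.053)
show("weight",t,blobs(t,(0,0,70),(180,75,255),(190,108,220,138),1),.028)
show("weight",s,blobs(s,(0,0,60),(180,75,255),(126,160,160,200),1),.02)
print("knob",cast(t,202.6,119.6,.054),cast(s,139.2,169.5,.054))
# reprojection of nominal circle centres for dish: mask of bright floor
show("dish",t,blobs(t,(0,0,60),(180,70,255),(165,185,300,270),1),.043)
show("dish",s,blobs(s,(0,0,60),(180,70,255),(150,208,325,295),1),.03)
c=blobs(t,(0,0,60),(180,70,255),(165,185,300,270),1)
E
```

```text
plate top 451.0 [283.2 166.1] [269, 155, 28, 23] [ 0.4846 -0.4698  0.054 ]
plate scn 507.5 [258.1 171.1] [244, 160, 29, 23] [ 0.479  -0.4675  0.054 ]
plate scn 30.5 [242.7 185. ] [240, 180, 6, 10] [ 0.4607 -0.4228  0.054 ]
black cushion red scn 479.5 [164.9 224.5] [149, 214, 31, 22] [ 0.4947 -0.2723 -0.    ]
spigot top 139.0 [284.4 165.5] [277, 159, 15, 14] [ 0.4858 -0.4726  0.055 ]
spigot scn 114.0 [258.1 170.1] [250, 165, 17, 11] [ 0.4825 -0.4696  0.053 ]
weight top 283.5 [204.2 123.2] [195, 114, 19, 20] [ 0.6049 -0.277   0.028 ]
weight scn 791.0 [140.4 178.5] [126, 160, 29, 38] [ 0.6168 -0.2755  0.02  ]
knob [ 0.60438954 -0.27725134  0.054     ] [ 0.60420179 -0.2743415   0.054     ]
dish top 5642.5 [232.7 225.5] [175, 192, 112, 72] [ 0.3469 -0.3486  0.043 ]
dish scn 9375.0 [235.7 251.1] [157, 211, 162, 83] [ 0.3474 -0.3427  0.03  ]
```

Call:
{"fn": "servo_tool", "kwargs": {"targets": [[1.2,0.5,0,-0.05,87],[2.4,1.0,0,-0.1,87],[3.6,1.5,0,-0.15,87],[4.8,2.0,0,-0.2,87],[5.9,2.4,0,-0.23,87]]}}

```text
time_s: 0.52
tcp_pos: [0.3203, -0.5352, 0.2029]
ee_rot: [[-1.0, 0.003, -0.0], [0.003, 1.0, 0.001], [0.0, 0.001, -1.0]]
wrist_force: [-0.3, -0.5, 0.4]
gripper_width: 1.001
gripper_force: 0.0
```

Call:
{"fn": "servo_tool", "kwargs": {"targets": [[1.2,0.5,0,0,87],[2.4,1.0,0,0,87],[3.6,1.5,0,0,87],[4.8,1.9,0,0,87],[5.5,2.17,0,0,87]]}}

```text
time_s: 0.93
tcp_pos: [0.487, -0.4697, 0.2024]
ee_rot: [[-1.0, -0.001, -0.0], [-0.001, 1.0, 0.001], [0.0, 0.001, -1.0]]
wrist_force: [-0.2, -0.0, 0.1]
gripper_width: 1.002
gripper_force: 0.0
```

Call:
{"fn": "servo_tool", "kwargs": {"targets": [[0,0,-0.5,0,87],[0,0,-1,0,87],[0,0,-1.5,0,87],[0,0,-2,0,87],[0,0,-2,0,87]]}}

```text
time_s: 1.35
tcp_pos: [0.482, -0.4697, 0.1388]
ee_rot: [[-1.0, 0.002, -0.006], [0.002, 1.0, 0.006], [0.006, 0.005, -1.0]]
wrist_force: [-0.8, 0.3, -0.3]
gripper_width: 0.997
gripper_force: 0.0
```

```bash
python3 - <<'E'
from station import r
import cv2,pickle;from h import *
s=r.sense();print(s["tcp_pos"],s["ee_rot"].round(3).tolist(),s["joints"])
d={n:r.capture(n) for n in("scene","top")};pickle.dump(d,open("c1.pkl","wb"))
a=cv2.resize(d["scene"]["pixels"][100:250,180:330],None,fx=2.66,fy=2.66);b=cv2.resize(d["top"]["pixels"][100:250,180:330],None,fx=2.66,fy=2.66)
cv2.imwrite("pics/p1.png",np.hstack([a,b])[:,:,::-1])
for n in d:print(n,proj(d[n],s["tcp_pos"]+[0,0,-.017]),proj(d[n],s["tcp_pos"]))
E
```

```text
[ 0.48196587 -0.46969056  0.13884094] [[-1.0, 0.002, -0.006], [0.002, 1.0, 0.006], [0.006, 0.005, -1.0]] [-30.57051913  29.55769046   3.20471867  -0.10198011 -64.11249049
 -59.48300916]
scene [258.03662415 142.10655332] [257.96438566 134.69142761]
top [285.12554958 159.94112367] [285.65556072 157.92147219]
```

View pics/p1.png

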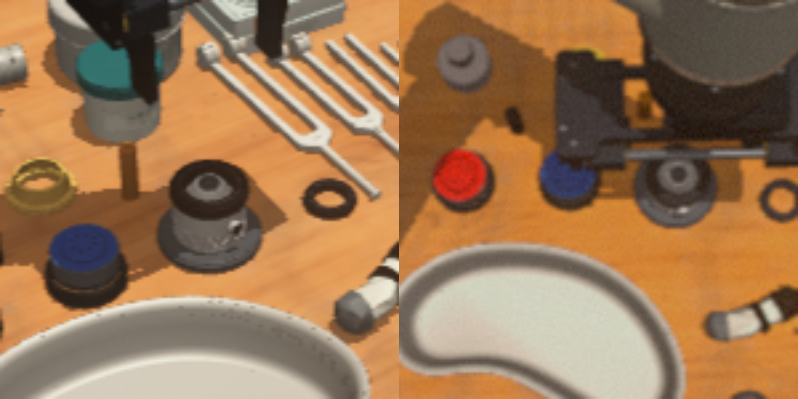

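Fingers at scene ≈(235,135) and (282,118) straddle the ear (258,172); in the top view the gripper is centred above it. Going down on the plate.

Call:
{"fn": "servo_tool", "kwargs": {"targets": [[0,0,-0.8,0,87],[0,0,-1.6,0,87],[0,0,-2.3,0,87],[0,0,-2.8,0,87],[0,0,-2.8,0,87]]}}

```text
time_s: 1.87
tcp_pos: [0.4823, -0.4706, 0.0567]
ee_rot: [[-1.0, 0.002, -0.004], [0.002, 1.0, 0.003], [0.004, 0.003, -1.0]]
wrist_force: [-0.0, -0.7, -0.8]
gripper_width: 0.999
gripper_force: 0.0
```

Call:
{"fn": "servo_tool", "kwargs": {"targets": [[0,0,0,0,87],[0,0,0,0,87],[0,0,0,0,62],[0,0,0,0,50],[0,0,0,0,50]]}}

```text
time_s: 2.28
tcp_pos: [0.4843, -0.472, 0.0607]
ee_rot: [[-1.0, 0.001, 0.002], [0.001, 1.0, -0.001], [-0.002, -0.001, -1.0]]
wrist_force: [0.5, -0.1, 0.6]
gripper_width: 0.855
gripper_force: 0.0
```

Call:
{"fn": "servo_tool", "kwargs": {"targets": [[0,0,0,0,50],[0,0,0,0,50],[0,0,0,0,50],[0,0,0,0,50],[0,0,0,0,50]]}}

```text
time_s: 2.7
tcp_pos: [0.4837, -0.4716, 0.0593]
ee_rot: [[-1.0, 0.001, -0.0], [0.001, 1.0, 0.0], [0.0, 0.0, -1.0]]
wrist_force: [0.0, 0.4, 0.5]
gripper_width: 0.587
gripper_force: 0.0
```

Call:
{"fn": "servo_tool", "kwargs": {"targets": [[0,0,0,0,50],[0,0,0,0,50],[0,0,0,0,50],[0,0,0,0,50],[0,0,0,0,50]]}}

```text
time_s: 3.12
tcp_pos: [0.4838, -0.4716, 0.0593]
ee_rot: [[-1.0, 0.001, -0.0], [0.001, 1.0, 0.0], [0.0, 0.0, -1.0]]
wrist_force: [1.0, -0.5, -0.1]
gripper_width: 0.578
gripper_force: 0.0
```

```bash
cat > look.py <<'E'
from station import r
import cv2,pickle,sys;from h import *
s=r.sense();print(s["tcp_pos"],s["gripper_width"]*87,s["gripper_force"],s["wrist_force"].round(1))
d={n:r.capture(n) for n in("scene","top")};pickle.dump(d,open("c.pkl","wb"))
P=s["tcp_pos"] if len(sys.argv)<3 else np.array(eval(sys.argv[2]))
im=[]
for n in("scene","top"):
    u,v=proj(d[n],P);u=int(np.clip(u,50,461));v=int(np.clip(v,50,333));print(n,u-50,v-50)
    im.append(cv2.resize(d[n]["pixels"][v-50:v+50,u-50:u+50],None,fx=4,fy=4,interpolation=cv2.INTER_CUBIC))
cv2.imwrite(sys.argv[1],np.hstack(im)[:,:,::-1])
E
python3 look.py pics/p2.png
```

```text
[ 0.48378514 -0.47158371  0.05931712] 50.31347917417973 0.0 [ 1.  -0.5 -0.1]
scene 208 116
top 234 115
```

View pics/p2.png

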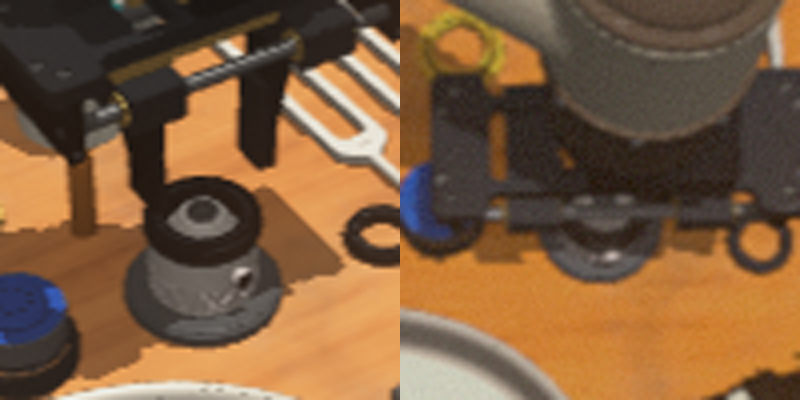

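```bash
python3 - <<'E'
import pickle;from h import *
d=pickle.load(open("c.pkl","rb"));t,s=d["top"],d["scene"]
for z in(.042,.052,.062,.072,.082):print(z,cast(s,245.5,167.5,z),cast(s,273,157.5,z))
d1=pickle.load(open("c1.pkl","rb"))["scene"]
for z in(.122,.142,.152):print(z,cast(d1,234.5,137.6,z),cast(d1,280.8,120.7,z))
p=np.array([.4838,-.4716,.0593])
for n in(s,t):print([proj(n,p+[0,y,z]).round(1).tolist() for y in(-.033,.033) for z in(-.017,.053)])
E
```

```text
0.042 [ 0.51300771 -0.45884321  0.042     ] [ 0.51025411 -0.52150473  0.042     ]
0.052 [ 0.50298583 -0.45329619  0.052     ] [ 0.50027494 -0.5149859   0.052     ]
0.062 [ 0.49296395 -0.44774916  0.062     ] [ 0.49029576 -0.50846707  0.062     ]
0.072 [ 0.48294207 -0.44220214  0.072     ] [ 0.48031658 -0.50194824  0.072     ]
0.082 [ 0.47292019 -0.43665511  0.082     ] [ 0.47033741 -0.49542941  0.082     ]
0.122 [ 0.51626857 -0.43948586  0.122     ] [ 0.51538612 -0.54135285  0.122     ]
0.142 [ 0.49327025 -0.42750586  0.142     ] [ 0.49241905 -0.52576564  0.142     ]
0.152 [ 0.48177109 -0.42151587  0.152     ] [ 0.48093552 -0.51797204  0.152     ]
[[273.0, 167.6], [273.5, 139.5], [244.0, 179.5], [243.0, 151.3]]
[[297.4, 167.3], [300.6, 159.9], [270.0, 167.8], [270.7, 160.5]]
```

The pads shut to 50 mm on nothing. The tips, at scene (245.5,167.5) and (273,157.5), fit a height of about 71 mm rather than the 42 mm reported. The fingers are therefore about 30 mm higher than the reading implies. I'll open, go lower and check.

Call:
{"fn": "servo_tool", "kwargs": {"targets": [[0,0,0.3,0,87],[0,0,0.3,0,87],[0,0,0.3,0,87],[0,0,0.3,0,87],[0,0,0.3,0,87]]}}

```text
time_s: 3.63
tcp_pos: [0.4837, -0.4715, 0.0683]
ee_rot: [[-1.0, 0.001, 0.0], [0.001, 1.0, 0.0], [-0.0, 0.0, -1.0]]
wrist_force: [-1.1, 0.3, -0.4]
gripper_width: 0.869
gripper_force: 0.0
```

Call:
{"fn": "servo_tool", "kwargs": {"targets": [[0,0,0,0,87],[0,0,0,0,87],[0,0,-0.4,0,87],[0,0,-0.8,0,87],[0,0,-1.1,0,87]]}}

```text
time_s: 4.05
tcp_pos: [0.4829, -0.4709, 0.033]
ee_rot: [[-1.0, 0.002, -0.002], [0.002, 1.0, 0.002], [0.002, 0.002, -1.0]]
wrist_force: [0.1, -0.6, -0.4]
gripper_width: 0.999
gripper_force: 0.0
```

Call:
{"fn": "servo_tool", "kwargs": {"targets": [[0,0,0,0,87],[0,0,0,0,87],[0,0,0,0,87],[0,0,0,0,50],[0,0,0,0,50]]}}

```text
time_s: 4.47
tcp_pos: [0.4842, -0.4719, 0.036]
ee_rot: [[-1.0, 0.001, 0.001], [0.001, 1.0, -0.001], [-0.001, -0.001, -1.0]]
wrist_force: [0.2, -0.2, -0.4]
gripper_width: 0.922
gripper_force: 0.0
```

Call:
{"fn": "servo_tool", "kwargs": {"targets": [[0,0,0,0,50],[0,0,0,0,50],[0,0,0,0,50],[0,0,0,0,50],[0,0,0,0,50]]}}

```text
time_s: 4.88
tcp_pos: [0.4838, -0.4716, 0.0355]
ee_rot: [[-1.0, 0.001, 0.0], [0.001, 1.0, -0.0], [-0.0, -0.0, -1.0]]
wrist_force: [0.8, 0.4, -0.5]
gripper_width: 0.601
gripper_force: 0.0
```

Call:
{"fn": "servo_tool", "kwargs": {"targets": [[0,0,0,0,50],[0,0,0,0,50],[0,0,0,0,50],[0,0,0,0,50],[0,0,0,0,50]]}}

```text
time_s: 5.3
tcp_pos: [0.4838, -0.4716, 0.0353]
ee_rot: [[-1.0, 0.001, -0.0], [0.001, 1.0, -0.0], [-0.0, -0.0, -1.0]]
wrist_force: [0.4, 0.2, -0.1]
gripper_width: 0.575
gripper_force: 0.0
```

```bash
python3 look.py pics/p3.png
```

```text
[ 0.48377791 -0.47160617  0.03534874] 50.05798873012065 0.033558912109583616 [ 0.4  0.2 -0.1]
scene 208 126
top 233 118
```

View pics/p3.png

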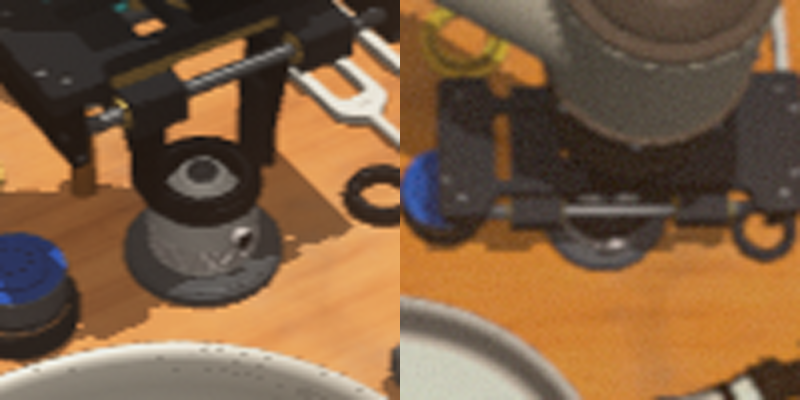

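```bash
python3 - <<'E'
import pickle;from h import *
d=pickle.load(open("c.pkl","rb"));t,s=d["top"],d["scene"]
def tri(ps,pt):
    A=[];b=[]
    L=[]
    for c,p in((s,ps),(t,pt)):
        o=c["world_from_camera"][:3,3];q=cast(c,*p,0);v=(q-o)/np.linalg.norm(q-o);M=np.eye(3)-np.outer(v,v);A.append(M);b.append(M@o)
    X=np.linalg.lstsq(np.vstack(A),np.hstack(b),rcond=None)[0];return X.round(4),proj(s,X).round(1),proj(t,X).round(1)
print(tri((255,147),(274.2,170.5)));print(tri((281.7,137),(302.2,170)))
# check on spigot & red from c0
print(tri((258.8,168.8),(284.6,165.6)))
d1=pickle.load(open("c1.pkl","rb"))
E
```

```text
(array([ 0.454 , -0.4454,  0.1399]), array([254.4, 146.9]), array([274.6, 170.8]))
(array([ 0.4555, -0.504 ,  0.137 ]), array([281.8, 137. ]), array([302.1, 169.9]))
(array([ 0.4863, -0.4733,  0.0519]), array([258.8, 168.8]), array([284.6, 165.6]))
```

Both fingers shut to 50 mm again without touching. The rail triangulates to x 0.455, y −0.475, z 0.138, so the gripper is centred over the ear but still about 30 mm too high. Going 12 mm lower.

Call:
{"fn": "servo_tool", "kwargs": {"targets": [[0,0,0.6,0,87],[0,0,0.6,0,87],[0,0,0.6,0,87],[0,0,0.6,0,87],[0,0,0.6,0,87]]}}

```text
time_s: 5.82
tcp_pos: [0.4833, -0.4712, 0.0525]
ee_rot: [[-1.0, 0.001, -0.001], [0.001, 1.0, 0.001], [0.001, 0.001, -1.0]]
wrist_force: [-1.0, -0.0, -0.1]
gripper_width: 0.872
gripper_force: 0.0
```

Call:
{"fn": "servo_tool", "kwargs": {"targets": [[0,0,0,0,87],[0,0,0,0,87],[0,0,-0.3,0,87],[0,0,-0.6,0,87],[0,0,-0.8,0,87]]}}

```text
time_s: 6.23
tcp_pos: [0.483, -0.4709, 0.0274]
ee_rot: [[-1.0, 0.002, -0.002], [0.002, 1.0, 0.002], [0.002, 0.002, -1.0]]
wrist_force: [0.8, -0.7, -0.5]
gripper_width: 1.0
gripper_force: 0.0
```

Call:
{"fn": "servo_tool", "kwargs": {"targets": [[0,0,-0.1,0,87],[0,0,-0.2,0,87],[0,0,-0.2,0,87],[0,0,-0.2,0,50],[0,0,-0.2,0,50]]}}

```text
time_s: 6.65
tcp_pos: [0.4841, -0.4718, 0.0237]
ee_rot: [[-1.0, 0.001, 0.001], [0.001, 1.0, -0.001], [-0.001, -0.001, -1.0]]
wrist_force: [-0.2, 0.4, -0.2]
gripper_width: 0.92
gripper_force: 0.0
```

Call:
{"fn": "servo_tool", "kwargs": {"targets": [[0,0,0,0,50],[0,0,0,0,50],[0,0,0,0,50],[0,0,0,0,50],[0,0,0,0,50]]}}

```text
time_s: 7.07
tcp_pos: [0.4839, -0.4717, 0.0236]
ee_rot: [[-1.0, 0.001, 0.0], [0.001, 1.0, -0.0], [-0.0, -0.0, -1.0]]
wrist_force: [-0.1, -0.8, 0.3]
gripper_width: 0.65
gripper_force: 30.0
```

Call:
{"fn": "servo_tool", "kwargs": {"targets": [[0,0,0,0,50],[0,0,0,0,50],[0,0,0,0,50],[0,0,0,0,50],[0,0,0,0,50]]}}

```text
time_s: 7.48
tcp_pos: [0.4839, -0.4717, 0.0236]
ee_rot: [[-1.0, 0.001, 0.0], [0.001, 1.0, -0.0], [-0.0, -0.0, -1.0]]
wrist_force: [0.3, -0.5, 2.3]
gripper_width: 0.647
gripper_force: 30.0
```

Call:
{"fn": "servo_tool", "kwargs": {"targets": [[0,0,0.1,0,50],[0,0,0.2,0,50],[0,0,0.4,0,50],[0,0,0.7,0,50],[0,0,1.0,0,50]]}}

```text
time_s: 7.9
tcp_pos: [0.4837, -0.4716, 0.0541]
ee_rot: [[-1.0, 0.001, -0.0], [0.001, 1.0, 0.0], [0.0, 0.0, -1.0]]
wrist_force: [-0.6, 0.1, -0.5]
gripper_width: 0.654
gripper_force: 30.0
```

```bash
python3 look.py pics/p4.png
```

```text
[ 0.48373207 -0.47158872  0.05407365] 56.89298768869788 29.99989779666066 [-0.6  0.1 -0.5]
scene 208 118
top 234 116
```

View pics/p4.png

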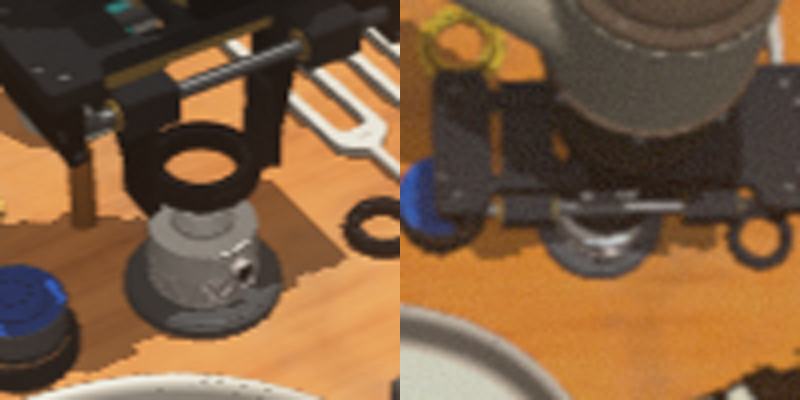

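The plate is off and held level: hole centre at scene (259,159), bare ear below. Its underside is now about 20 mm above the reported TCP height, so the tips really sit near TCP+20 mm.

```bash
python3 - <<'E'
import pickle;from h import *
d=pickle.load(open("c.pkl","rb"));t,s=d["top"],d["scene"]
print(cast(s,259.2,158,.0845))
for c,roi,n,z in((s,(245,160,275,185),"s",.05),):
    for a,p,b in blobs(c,(0,0,90),(180,70,255),roi,1):print(n,a,p,b,cast(c,*p,z))
t0=pickle.load(open("c0.pkl","rb"))["top"]
h=cv2.cvtColor(t0["pixels"],cv2.COLOR_RGB2HSV)
m=cv2.inRange(h,np.array((0,0,100)),np.array((180,70,255)));m[:185]=0;m[275:]=0;m[:,:165]=0;m[:,300:]=0
k=max(cv2.findContours(m,0,1)[0],key=cv2.contourArea);hl=cv2.convexHull(k);print(cv2.minAreaRect(k),cv2.boundingRect(k))
for p in((190,215),(210,205),(240,210),(265,240),(215,225),(225,218),(230,215)):print(p,cast(t0,*p,.002).round(3))
cv2.imwrite("pics/dish.png",cv2.resize(t0["pixels"][180:275,160:310,::-1],None,fx=4,fy=4))
E
```

```text
[ 0.48030501 -0.47091117  0.0845    ]
s 395.0 [258.69831224 176.43037975] [245, 168, 28, 17] [ 0.46927983 -0.46282082  0.05      ]
((233.453369140625, 222.23902893066406), (115.4276123046875, 60.0274543762207), 17.049030303955078) (175, 192, 112, 72)
(190, 215) [ 0.378 -0.24   0.002]
(210, 205) [ 0.402 -0.289  0.002]
(240, 210) [ 0.388 -0.363  0.002]
(265, 240) [ 0.313 -0.424  0.002]
(215, 225) [ 0.352 -0.302  0.002]
(225, 218) [ 0.369 -0.326  0.002]
(230, 215) [ 0.376 -0.339  0.002]
```

View pics/dish.png

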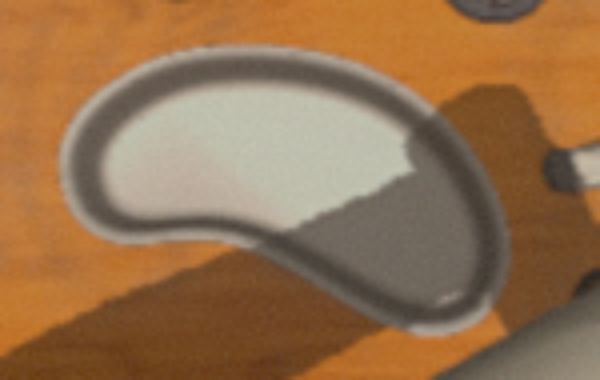

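Call:
{"fn": "servo_tool", "kwargs": {"targets": [[0,0,0.6,0,50],[-0.6,0.6,1.0,-0.05,50],[-1.4,1.4,1.0,-0.1,50],[-2.2,2.4,1.0,-0.2,50],[-3.0,3.2,1.0,-0.25,50]]}}

```text
time_s: 8.42
tcp_pos: [0.3924, -0.3741, 0.0834]
ee_rot: [[-0.967, 0.253, 0.0], [0.253, 0.967, 0.0], [-0.0, 0.0, -1.0]]
wrist_force: [0.2, 0.3, -1.4]
gripper_width: 0.65
gripper_force: 30.0
```

Call:
{"fn": "servo_tool", "kwargs": {"targets": [[-0.5,0.6,0,-0.05,50],[-0.95,1.1,0,-0.05,50],[-0.95,1.1,-0.6,-0.05,50],[-0.95,1.1,-1.2,-0.05,50],[-0.95,1.1,-1.8,-0.05,50]]}}

```text
time_s: 8.83
tcp_pos: [0.3657, -0.3425, 0.0298]
ee_rot: [[-0.955, 0.296, 0.003], [0.296, 0.955, -0.001], [-0.003, -0.0, -1.0]]
wrist_force: [-0.2, -0.6, 0.2]
gripper_width: 0.651
gripper_force: 30.0
```

Call:
{"fn": "servo_tool", "kwargs": {"targets": [[0,0,-0.2,0,50],[0,0,-0.4,0,50],[0,0,-0.6,0,50],[0,0,-0.8,0,50],[0,0,-1.0,0,50]]}}

```text
time_s: 9.25
tcp_pos: [0.3658, -0.3429, -0.0006]
ee_rot: [[-0.955, 0.297, 0.001], [0.297, 0.955, -0.001], [-0.001, -0.0, -1.0]]
wrist_force: [0.1, -0.4, -0.4]
gripper_width: 0.649
gripper_force: 30.0
```

```bash
python3 look.py pics/p5.png
```

```text
[ 0.36583232 -0.34292906 -0.00058799] 56.42260422557031 29.99963952228427 [ 0.1 -0.4 -0.4]
scene 181 205
top 181 169
```

View pics/p5.png

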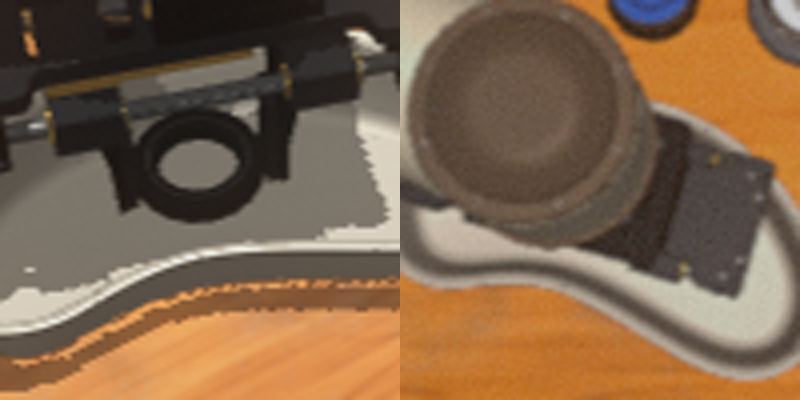

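The plate hangs in the dish at scene (231,245), between the walls. I'll lower it further and let go.

Call:
{"fn": "servo_tool", "kwargs": {"targets": [[0,0,-0.1,0,50],[0,0,-0.2,0,50],[0,0,-0.3,0,50],[0,0,-0.4,0,50],[0,0,-0.4,0,50]]}}

```text
time_s: 9.77
tcp_pos: [0.3649, -0.3424, -0.0132]
ee_rot: [[-0.955, 0.297, -0.001], [0.297, 0.955, 0.001], [0.001, 0.0, -1.0]]
wrist_force: [0.0, -0.1, -1.6]
gripper_width: 0.652
gripper_force: 30.0
```

Call:
{"fn": "servo_tool", "kwargs": {"targets": [[0,0,0,0,70],[0,0,0,0,70],[0,0,0,0,70],[0,0,0,0,70],[0,0,0,0,70]]}}

```text
time_s: 10.18
tcp_pos: [0.3654, -0.3427, -0.0125]
ee_rot: [[-0.955, 0.297, 0.0], [0.297, 0.955, -0.0], [-0.0, -0.0, -1.0]]
wrist_force: [0.3, -0.5, 0.6]
gripper_width: 0.801
gripper_force: 0.0
```

Call:
{"fn": "servo_tool", "kwargs": {"targets": [[0,0,1,0.06,70],[0,0,2,0.12,70],[0,0,3,0.18,70],[0,0,4,0.24,70],[0,0,4.5,0.3,70]]}}

```text
time_s: 10.6
tcp_pos: [0.3668, -0.3436, 0.1263]
ee_rot: [[-1.0, -0.002, 0.005], [-0.002, 1.0, -0.003], [-0.005, -0.003, -1.0]]
wrist_force: [0.7, 0.6, -0.6]
gripper_width: 0.806
gripper_force: 0.0
```

```bash
python3 - <<'E'
from station import r
import pickle;from h import *
d=pickle.load(open("c0.pkl","rb"));t,s=d["top"],d["scene"]
print("brown",cast(s,228.7,174,0),"top",cast(s,228,154.5,.035),cast(t,272,137,.03));print("black",cast(s,177.5,199.5,0),cast(t,223.5,146,.02));print("jar",cast(t,288,103,.08),cast(s,225,152,0))
c=r.capture("scene");t=r.capture("top");pickle.dump(dict(scene=c,top=t),open("c.pkl","wb"))
im=np.hstack([cv2.resize(c["pixels"][130:290,130:330],None,fx=2,fy=2),cv2.resize(t["pixels"][90:250,160:360],None,fx=2,fy=2)]);cv2.imwrite("pics/p6.png",im[:,:,::-1])
E
```

```text
brown [ 0.55576424 -0.44217633  0.        ] top [ 0.57406111 -0.45255114  0.035     ] [ 0.56489375 -0.44577706  0.03      ]
black [ 0.54295828 -0.32018318  0.        ] [ 0.54719362 -0.32457929  0.02      ]
jar [ 0.63149086 -0.48369074  0.08      ] [ 0.62296206 -0.46996112  0.        ]
```

View pics/p6.png

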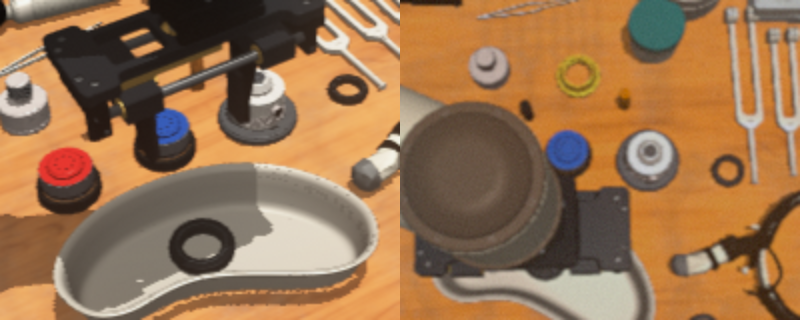

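The plate lies flat in the dish at scene (231,252), and the bare ear is at top (285,166). The ring at top (249,128) is clear for the fingers along y. Going to it.

Call:
{"fn": "servo_tool", "kwargs": {"targets": [[1.3,-0.3,0,0,80],[2.6,-0.6,0,0,80],[3.9,-0.9,0,0,80],[5.2,-1.2,0,0,80],[6.5,-1.44,0,0,80]]}}

```text
time_s: 11.12
tcp_pos: [0.5612, -0.3859, 0.1207]
ee_rot: [[-1.0, 0.003, -0.002], [0.003, 1.0, 0.001], [0.002, 0.001, -1.0]]
wrist_force: [1.0, -0.0, 0.7]
gripper_width: 0.916
gripper_force: 0.0
```

Call:
{"fn": "servo_tool", "kwargs": {"targets": [[1.0,0,0,0,80],[1.1,0,0,0,80],[1.1,0,-1.0,0,80],[1.1,0,-2.0,0,80],[1.1,0,-3.0,0,80]]}}

```text
time_s: 11.53
tcp_pos: [0.5925, -0.3852, 0.0302]
ee_rot: [[-1.0, 0.002, -0.001], [0.002, 1.0, 0.001], [0.001, 0.001, -1.0]]
wrist_force: [-0.2, -0.0, -0.2]
gripper_width: 0.921
gripper_force: 0.0
```

Call:
{"fn": "servo_tool", "kwargs": {"targets": [[0,0,-0.5,0,80],[0,0,-1.0,0,80],[0,0,-1.2,0,80],[0,0,-1.4,0,80],[0,0,-1.5,0,80]]}}

```text
time_s: 11.95
tcp_pos: [0.5928, -0.3857, -0.0134]
ee_rot: [[-1.0, 0.002, -0.001], [0.002, 1.0, 0.0], [0.001, 0.0, -1.0]]
wrist_force: [-0.4, -0.1, -0.2]
gripper_width: 0.919
gripper_force: 0.0
```

Call:
{"fn": "servo_tool", "kwargs": {"targets": [[0,0,0,0,80],[0,0,0,0,80],[0,0,0,0,80],[0,0,0,0,80],[0,0,0,0,80]]}}

```text
time_s: 12.37
tcp_pos: [0.5936, -0.3859, -0.0118]
ee_rot: [[-1.0, 0.001, 0.001], [0.001, 1.0, -0.0], [-0.001, -0.0, -1.0]]
wrist_force: [0.7, 0.8, -0.4]
gripper_width: 0.924
gripper_force: 0.0
```

```bash
python3 look.py pics/p7.png; python3 -c "
import pickle;from h import *
d=pickle.load(open('c.pkl','rb'));print(cast(d['scene'],230.5,252,.012))
for p in blobs(d['scene'],(20,130,60),(34,255,255),(170,150,225,190)):print(p,cast(d['scene'],*p[1],.012))"
```

```text
[ 0.59363801 -0.38592965 -0.01184955] 80.4009984338988 0.0 [ 0.7  0.8 -0.4]
scene 146 127
top 198 81
[ 0.36360942 -0.34066147  0.012     ]
```

View pics/p7.png

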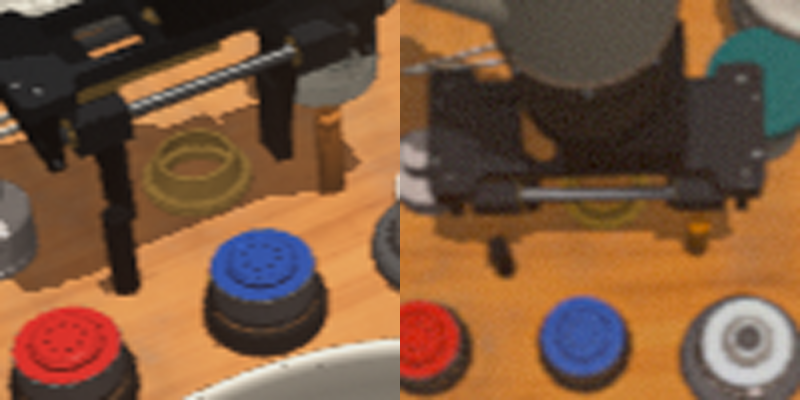

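The ring at scene (196,171) lies midway between the tips at (175,178) and (217,166). I'll edge down and squeeze.

Call:
{"fn": "servo_tool", "kwargs": {"targets": [[0,0,-0.05,0,80],[0,0,-0.1,0,80],[0,0,-0.15,0,80],[0,0,-0.15,0,80],[0,0,-0.15,0,80]]}}

```text
time_s: 12.88
tcp_pos: [0.5931, -0.3857, -0.0175]
ee_rot: [[-1.0, 0.001, -0.0], [0.001, 1.0, 0.0], [0.0, 0.0, -1.0]]
wrist_force: [-1.0, 0.1, -0.1]
gripper_width: 0.921
gripper_force: 0.0
```

Call:
{"fn": "servo_tool", "kwargs": {"targets": [[0,0,0,0,50],[0,0,0,0,50],[0,0,0,0,50],[0,0,0,0,50],[0,0,0,0,50]]}}

```text
time_s: 13.3
tcp_pos: [0.5933, -0.3859, -0.0171]
ee_rot: [[-1.0, 0.001, 0.0], [0.001, 1.0, -0.0], [-0.0, -0.0, -1.0]]
wrist_force: [-0.8, -0.4, -0.9]
gripper_width: 0.636
gripper_force: 0.2
```

Call:
{"fn": "servo_tool", "kwargs": {"targets": [[0,0,0,0,50],[0,0,0,0,50],[0,0,0,0,50],[0,0,0,0,50],[0,0,0,0,50]]}}

```text
time_s: 13.72
tcp_pos: [0.5933, -0.3859, -0.0171]
ee_rot: [[-1.0, 0.001, 0.0], [0.001, 1.0, -0.0], [-0.0, -0.0, -1.0]]
wrist_force: [-0.4, -0.8, 0.3]
gripper_width: 0.614
gripper_force: 30.0
```

Call:
{"fn": "servo_tool", "kwargs": {"targets": [[0,0,0,0,80],[0,0,0,0,80],[0,0,0,0,80],[0,0,0,0,80],[0,0,0,0.12,80]]}}

```text
time_s: 14.13
tcp_pos: [0.5932, -0.3857, -0.0172]
ee_rot: [[-0.993, -0.12, -0.0], [-0.12, 0.993, 0.0], [0.0, 0.0, -1.0]]
wrist_force: [-0.3, -0.2, 0.5]
gripper_width: 0.881
gripper_force: 0.0
```

Call:
{"fn": "servo_tool", "kwargs": {"targets": [[0,0,0,0.12,80],[0,0,0,0.24,80],[0,0,0,0.36,80],[0,0,0,0.48,80],[0,0,0,0.6,80]]}}

```text
time_s: 14.55
tcp_pos: [0.5932, -0.3858, -0.0172]
ee_rot: [[-0.749, -0.663, -0.0], [-0.663, 0.749, 0.0], [0.0, 0.0, -1.0]]
wrist_force: [-0.1, -0.0, 0.0]
gripper_width: 0.921
gripper_force: 0.0
```

Call:
{"fn": "servo_tool", "kwargs": {"targets": [[0,0,0,0.12,80],[0,0,0,0.24,80],[0,0,0,0.36,80],[0,0,0,0.48,80],[0,0,0,0.6,80]]}}

```text
time_s: 14.97
tcp_pos: [0.5932, -0.3857, -0.0172]
ee_rot: [[-0.244, -0.97, -0.0], [-0.97, 0.244, 0.0], [-0.0, 0.0, -1.0]]
wrist_force: [0.2, -0.2, 0.2]
gripper_width: 0.919
gripper_force: 0.0
```

Call:
{"fn": "servo_tool", "kwargs": {"targets": [[0,0,0,0.12,80],[0,0,0,0.25,80],[0,0,0,0.25,80],[0,0,0,0.25,50],[0,0,0,0.25,50]]}}

```text
time_s: 15.38
tcp_pos: [0.5933, -0.3858, -0.0172]
ee_rot: [[-0.005, -1.0, -0.0], [-1.0, 0.005, 0.0], [-0.0, 0.0, -1.0]]
wrist_force: [0.1, 0.4, 1.0]
gripper_width: 0.841
gripper_force: 0.0
```

Call:
{"fn": "servo_tool", "kwargs": {"targets": [[0,0,0,0,50],[0,0,0,0,50],[0,0,0,0,50],[0,0,0,0,50],[0,0,0,0,50]]}}

```text
time_s: 15.8
tcp_pos: [0.5933, -0.3858, -0.0171]
ee_rot: [[-0.002, -1.0, 0.0], [-1.0, 0.002, -0.0], [0.0, -0.0, -1.0]]
wrist_force: [1.0, 0.2, -0.5]
gripper_width: 0.628
gripper_force: 30.0
```

Call:
{"fn": "servo_tool", "kwargs": {"targets": [[0,0,0,0,50],[0,0,0,0,50],[0,0,0,0,50],[0,0,0,0,50],[0,0,0,0,50]]}}

```text
time_s: 16.22
tcp_pos: [0.5933, -0.3857, -0.0172]
ee_rot: [[-0.002, -1.0, 0.0], [-1.0, 0.002, 0.0], [-0.0, -0.0, -1.0]]
wrist_force: [0.3, 0.3, -0.4]
gripper_width: 0.634
gripper_force: 30.0
```

```bash
python3 look.py pics/p8.png
```

```text
[ 0.59327116 -0.38574915 -0.01716179] 55.12509854527197 29.99982103239745 [ 0.3  0.3 -0.4]
scene 146 129
top 198 82
```

View pics/p8.png

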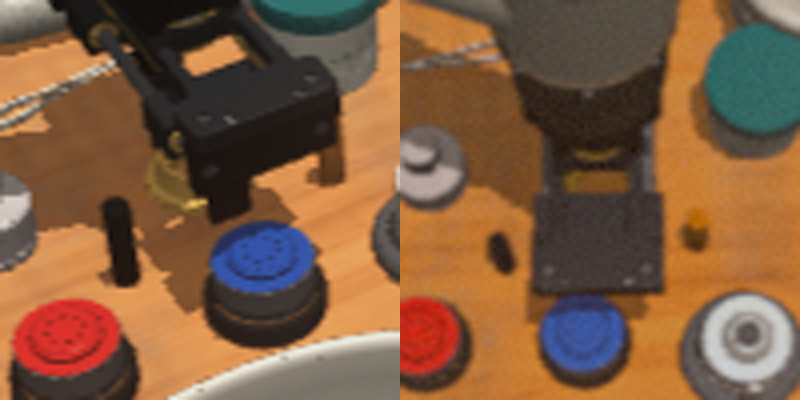

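The gripper holds the ring across x, at scene (194,174), with the blue earphone untouched. The ring is now centred on the TCP in both axes, so I'll let go, back off and use it to calibrate the cameras against the robot.

Call:
{"fn": "servo_tool", "kwargs": {"targets": [[0,0,0,0,80],[0,0,0,0,80],[0,0,0,0,80],[0,0,0,0,80],[0,0,0.5,0,80]]}}

```text
time_s: 16.73
tcp_pos: [0.5909, -0.3846, -0.0054]
ee_rot: [[-0.003, -1.0, -0.006], [-1.0, 0.003, 0.003], [-0.003, 0.006, -1.0]]
wrist_force: [-1.1, 0.4, -0.9]
gripper_width: 0.891
gripper_force: 0.0
```

Call:
{"fn": "servo_tool", "kwargs": {"targets": [[0,0,1.0,0,80],[0,0,2.0,0,80],[0,0,3.0,0,80],[0,0,4.0,0,80],[-1.0,0,4.0,0,80]]}}

```text
time_s: 17.15
tcp_pos: [0.5708, -0.3884, 0.1256]
ee_rot: [[0.002, -1.0, 0.015], [-1.0, -0.002, -0.009], [0.009, -0.015, -1.0]]
wrist_force: [1.2, -1.2, 1.2]
gripper_width: 0.922
gripper_force: 0.0
```

Call:
{"fn": "servo_tool", "kwargs": {"targets": [[-1.3,0.3,0,0,80],[-2.6,0.6,0,0,80],[-3.9,0.9,0,0,80],[-5.2,1.2,0,0,80],[-6.5,1.5,0,0,80]]}}

```text
time_s: 17.57
tcp_pos: [0.3662, -0.3402, 0.1179]
ee_rot: [[-0.002, -1.0, 0.0], [-1.0, 0.002, -0.0], [0.0, -0.0, -1.0]]
wrist_force: [0.3, 0.2, 0.8]
gripper_width: 0.921
gripper_force: 0.0
```

Call:
{"fn": "servo_tool", "kwargs": {"targets": [[0,0,0,0,80],[0,0,0,0,80],[0,0,0,0,80],[0,0,0,0,80],[0,0,0,0,80]]}}

```text
time_s: 17.98
tcp_pos: [0.3696, -0.3412, 0.1178]
ee_rot: [[-0.001, -1.0, 0.001], [-1.0, 0.001, -0.0], [0.0, -0.001, -1.0]]
wrist_force: [-0.4, -0.5, -0.9]
gripper_width: 0.921
gripper_force: 0.0
```

```bash
cat > meas.py <<'E'
from station import r
import pickle,numpy as np;from h import *
print(r.sense()["tcp_pos"])
d={n:r.capture(n) for n in("scene","top")};pickle.dump(d,open("c.pkl","wb"));t,s=d["top"],d["scene"]
def m(n,c,lo,hi,roi,z):
    for a,p,b in blobs(c,lo,hi,roi,1):print(n,"top" if c is t else "scn",a,p.round(2),b,cast(c,*p,z).round(4))
G=((20,100,40),(36,255,255))
m("ring",t,*G,(230,108,268,146),.010);m("ring",s,*G,(175,150,222,190),.010)
m("ear white",t,(0,0,125),(180,60,255),(265,148,305,188),.046);m("ear white",s,(0,0,125),(180,60,255),(240,155,280,200),.046)
m("red",t,(0,170,90),(6,255,255),(180,140,225,190),.034);m("red",s,(0,170,90),(6,255,255),(140,195,190,235),.034)
m("wt",t,(0,0,60),(180,75,255),(190,108,220,138),.028)
zoom(s,(230,145,290,205),4,"pics/zz.png")
E
python3 meas.py
```

```text
[ 0.36959821 -0.34116043  0.11784606]
ring top 339.0 [248.52 129.77] [238, 120, 22, 21] [ 0.5918 -0.3873  0.01  ]
ring scn 115.5 [191.84 176.01] [183, 170, 22, 11] [ 0.5799 -0.3703  0.01  ]
ear white top 409.5 [284.67 166.61] [273, 155, 24, 25] [ 0.4853 -0.4737  0.046 ]
red scn 376.0 [162.03 212.91] [149, 204, 27, 19] [ 0.4926 -0.2708  0.034 ]
wt top 288.5 [204.15 123.19] [195, 114, 19, 20] [ 0.6049 -0.2769  0.028 ]
```

Call:
{"fn": "servo_tool", "kwargs": {"targets": [[1.3,-0.3,0,0,80],[2.6,-0.6,0,0,80],[3.9,-0.9,0,0,80],[5.2,-1.2,0,0,80],[6.5,-1.5,0,0,80]]}}

```text
time_s: 18.5
tcp_pos: [0.5654, -0.3861, 0.1172]
ee_rot: [[-0.002, -1.0, -0.001], [-1.0, 0.002, 0.0], [-0.0, 0.001, -1.0]]
wrist_force: [0.6, -0.5, 0.1]
gripper_width: 0.917
gripper_force: 0.0
```

Call:
{"fn": "servo_tool", "kwargs": {"targets": [[1.0,0,0,0,80],[1.0,0,0,0,80],[1.0,0,-1.0,0,80],[1.0,0,-2.0,0,80],[1.0,0,-3.0,0,80]]}}

```text
time_s: 18.92
tcp_pos: [0.5937, -0.3856, 0.0265]
ee_rot: [[-0.002, -1.0, 0.001], [-1.0, 0.002, -0.0], [0.0, -0.001, -1.0]]
wrist_force: [0.6, -0.2, 0.1]
gripper_width: 0.919
gripper_force: 0.0
```

Call:
{"fn": "servo_tool", "kwargs": {"targets": [[0,0,-0.5,0,80],[0,0,-1.0,0,80],[0,0,-1.3,0,80],[0,0,-1.5,0,80],[0,0,-1.5,0,80]]}}

```text
time_s: 19.33
tcp_pos: [0.5933, -0.3857, -0.0174]
ee_rot: [[-0.001, -1.0, -0.001], [-1.0, 0.001, 0.0], [-0.0, 0.001, -1.0]]
wrist_force: [0.7, -0.1, -0.2]
gripper_width: 0.918
gripper_force: 0.0
```

Call:
{"fn": "servo_tool", "kwargs": {"targets": [[0,0,0,0,80],[0,0,0,0,80],[0,0,0,0,50],[0,0,0,0,50],[0,0,0,0,50]]}}

```text
time_s: 19.75
tcp_pos: [0.5934, -0.3859, -0.0168]
ee_rot: [[-0.002, -1.0, 0.001], [-1.0, 0.002, -0.0], [0.0, -0.001, -1.0]]
wrist_force: [0.1, -0.0, 0.3]
gripper_width: 0.77
gripper_force: 0.0
```

Call:
{"fn": "servo_tool", "kwargs": {"targets": [[0,0,0,0,50],[0,0,0,0,50],[0,0,0,0,50],[0,0,0,0,50],[0,0,0,0,50]]}}

```text
time_s: 20.17
tcp_pos: [0.5933, -0.3858, -0.017]
ee_rot: [[-0.002, -1.0, 0.0], [-1.0, 0.002, -0.0], [0.0, -0.0, -1.0]]
wrist_force: [0.1, 0.1, 1.1]
gripper_width: 0.629
gripper_force: 30.0
```

Call:
{"fn": "servo_tool", "kwargs": {"targets": [[0,0,0.3,0,50],[0,0,0.8,0,50],[0,0,1.4,0,50],[0,0,2.2,0,50],[0,0,3.0,0,50]]}}

```text
time_s: 20.58
tcp_pos: [0.5928, -0.3855, 0.0735]
ee_rot: [[-0.002, -1.0, -0.001], [-1.0, 0.002, 0.001], [-0.001, 0.001, -1.0]]
wrist_force: [0.7, -0.1, -0.9]
gripper_width: 0.63
gripper_force: 30.0
```

Call:
{"fn": "servo_tool", "kwargs": {"targets": [[-0.8,-0.65,0,0,50],[-1.6,-1.3,0,0,50],[-2.4,-1.95,0,0,50],[-3.2,-2.6,0,0,50],[-3.56,-2.87,0,0,50]]}}

```text
time_s: 21.0
tcp_pos: [0.4835, -0.4736, 0.0733]
ee_rot: [[-0.005, -1.0, -0.001], [-1.0, 0.005, 0.0], [-0.0, 0.001, -1.0]]
wrist_force: [-0.5, -0.3, -0.8]
gripper_width: 0.628
gripper_force: 30.0
```

Call:
{"fn": "servo_tool", "kwargs": {"targets": [[0,0,0,0,50],[0,0,-0.2,0,50],[0,0,-0.4,0,50],[0,0,-0.5,0,50],[0,0,-0.5,0,50]]}}

```text
time_s: 21.42
tcp_pos: [0.4867, -0.4705, 0.0561]
ee_rot: [[-0.001, -1.0, -0.002], [-1.0, 0.001, 0.002], [-0.002, 0.002, -1.0]]
wrist_force: [0.6, 0.5, -1.5]
gripper_width: 0.63
gripper_force: 30.0
```

```bash
python3 - <<'E'
from station import r
import pickle,numpy as np;from h import *
d={n:r.capture(n) for n in("scene","top")};pickle.dump(d,open("c.pkl","wb"));t,s=d["top"],d["scene"]
P=r.sense()["tcp_pos"];print(P)
for a,p,b in blobs(s,(18,80,30),(38,255,255),(225,130,295,190),2):print(a,p,b,cast(s,*p,P[2]+.017+.01))
print("expected ring centre px",proj(s,P+[0,0,.027]))
# ear cylinder left/right edges in scene, below shoulder: grey rows
im=np.hstack([cv2.resize(s["pixels"][115:215,210:310],None,fx=4,fy=4),cv2.resize(t["pixels"][115:215,235:335],None,fx=4,fy=4)]);cv2.imwrite("pics/p9.png",im[:,:,::-1])
E
```

```text
[ 0.4871108 -0.4711555  0.0572581]
282.5 [252.15634218 160.06725664] [243, 149, 18, 22] [ 0.48237896 -0.45669041  0.0842581 ]
11.0 [258.57575758 147.93939394] [257, 145, 4, 7] [ 0.50687639 -0.48569788  0.0842581 ]
expected ring centre px [257.44014487 156.08341618]
```

Call:
{"fn": "servo_tool", "kwargs": {"targets": [[0,0,-0.1,0,50],[0,0,-0.2,0,50],[0,0,-0.3,0,50],[0,0,-0.4,0,50],[0,0,-0.5,0,50]]}}

```text
time_s: 21.93
tcp_pos: [0.4864, -0.4718, 0.0425]
ee_rot: [[-0.002, -1.0, -0.0], [-1.0, 0.002, 0.0], [-0.0, 0.0, -1.0]]
wrist_force: [-0.1, -0.3, -1.2]
gripper_width: 0.627
gripper_force: 30.0
```

Call:
{"fn": "servo_tool", "kwargs": {"targets": [[0,0,-0.1,0,50],[0,0,-0.2,0,50],[0,0,-0.3,0,50],[0,0,-0.38,0,50],[0,0,-0.4,0,50]]}}

```text
time_s: 22.35
tcp_pos: [0.4862, -0.4717, 0.0302]
ee_rot: [[-0.002, -1.0, -0.001], [-1.0, 0.002, 0.001], [-0.001, 0.001, -1.0]]
wrist_force: [0.4, 0.9, -1.4]
gripper_width: 0.631
gripper_force: 30.0
```

Call:
{"fn": "servo_tool", "kwargs": {"targets": [[0,0,-0.03,0,50],[0,0,-0.06,0,50],[0,0,-0.09,0,50],[0,0,-0.12,0,50],[0,0,-0.12,0,50]]}}

```text
time_s: 22.77
tcp_pos: [0.4864, -0.4718, 0.0271]
ee_rot: [[-0.002, -1.0, -0.0], [-1.0, 0.002, 0.0], [-0.0, 0.0, -1.0]]
wrist_force: [-1.0, -0.5, -1.9]
gripper_width: 0.631
gripper_force: 30.0
```

Call:
{"fn": "servo_tool", "kwargs": {"targets": [[0,0,0,0,70],[0,0,0,0,70],[0,0,0,0,70],[0,0,0,0,70],[0,0,0,0,70]]}}

```text
time_s: 23.18
tcp_pos: [0.4866, -0.472, 0.0275]
ee_rot: [[-0.002, -1.0, 0.0], [-1.0, 0.002, -0.0], [0.0, -0.0, -1.0]]
wrist_force: [0.1, 0.5, -0.1]
gripper_width: 0.795
gripper_force: 0.0
```

Call:
{"fn": "servo_tool", "kwargs": {"targets": [[0,0,0.5,0,70],[0,0,1.3,0,70],[0,0,2.2,0,70],[0,0,3.1,0,70],[0.0,1.0,3.1,0,70]]}}

```text
time_s: 23.6
tcp_pos: [0.4897, -0.4478, 0.1269]
ee_rot: [[-0.004, -1.0, 0.01], [-1.0, 0.004, -0.01], [0.01, -0.01, -1.0]]
wrist_force: [1.6, -0.7, 2.2]
gripper_width: 0.804
gripper_force: 0.0
```

Call:
{"fn": "servo_tool", "kwargs": {"targets": [[0.1,1.2,0,0,70],[0.2,2.4,0,0,70],[0.3,3.6,0,0,70],[0.32,4.8,0,0,70],[0.32,5.58,0,0,70]]}}

```text
time_s: 24.02
tcp_pos: [0.4959, -0.2718, 0.1206]
ee_rot: [[-0.001, -1.0, 0.0], [-1.0, 0.001, 0.0], [-0.0, -0.0, -1.0]]
wrist_force: [-0.2, 0.7, -0.3]
gripper_width: 0.806
gripper_force: 0.0
```

Call:
{"fn": "servo_tool", "kwargs": {"targets": [[0,0,0,0,70],[0,0,0,0,70],[0,0,-0.4,0,70],[0,0,-0.8,0,70],[0,0,-1.2,0,70]]}}

```text
time_s: 24.43
tcp_pos: [0.4964, -0.2757, 0.0841]
ee_rot: [[-0.003, -1.0, 0.001], [-1.0, 0.003, -0.0], [0.0, -0.001, -1.0]]
wrist_force: [0.2, 0.2, -0.2]
gripper_width: 0.805
gripper_force: 0.0
```

```bash
python3 meas.py; python3 - <<'E'
import pickle;from h import *
d=pickle.load(open("c.pkl","rb"));t,s=d["top"],d["scene"]
for a,p,b in blobs(s,(18,80,30),(38,255,255),(225,140,295,200),1):print("ring on ear",a,p,b,cast(s,*p,.054))
for a,p,b in blobs(t,(18,80,30),(38,255,255),(260,140,310,190),1):print("ring on ear top",a,p,b,cast(t,*p,.052))
print(proj(s,[.4865,-.4718,.054]),proj(t,[.4865,-.4718,.052]))
print("rim",cast(t,212,193,.043),cast(t,200,197,.043))
E
```

```text
[ 0.49640569 -0.27572909  0.08410539]
ear white top 106.5 [284.38 164.54] [278, 159, 13, 12] [ 0.4904 -0.4732  0.046 ]
ear white scn 47.0 [257.98 167.74] [252, 165, 13, 6] [ 0.4955 -0.4771  0.046 ]
red top 30.0 [209.87 163.32] [208, 158, 5, 12] [ 0.4998 -0.2928  0.034 ]
red scn 376.0 [162.03 212.91] [149, 204, 27, 19] [ 0.4926 -0.2708  0.034 ]
wt top 115.5 [208.62 127.48] [204, 117, 10, 21] [ 0.5934 -0.2882  0.028 ]
ring on ear 495.5 [257.87184662 170.29297006] [244, 159, 29, 23] [ 0.48136866 -0.46834603  0.054     ]
ring on ear top 445.5 [284.13393191 165.61690984] [272, 154, 25, 24] [ 0.48627072 -0.47210827  0.052     ]
[258.02168668 168.17611304] [284.00135185 165.52536711]
rim [ 0.42490223 -0.29957709  0.043     ] [ 0.41579591 -0.27111935  0.043     ]
```

The ring is seated: its outline fits the ear axis in the top view, within a fraction of a pixel. Now I'll centre and take the red earphone.

Call:
{"fn": "servo_tool", "kwargs": {"targets": [[0,0,-0.7,0,70],[0,0,-1.4,0,70],[0,0,-2.0,0,70],[0,0,-2.5,0,70],[0,0,-2.8,0,70]]}}

```text
time_s: 24.95
tcp_pos: [0.4956, -0.2753, -0.0009]
ee_rot: [[-0.003, -1.0, -0.001], [-1.0, 0.003, 0.0], [-0.0, 0.001, -1.0]]
wrist_force: [-0.6, 0.2, -0.2]
gripper_width: 0.804
gripper_force: 0.0
```

Call:
{"fn": "servo_tool", "kwargs": {"targets": [[0,0,0,0,70],[0,0,0,0,70],[0,0,0,0,60],[0,0,0,0,45],[0,0,0,0,45]]}}

```text
time_s: 25.37
tcp_pos: [0.4968, -0.2747, 0.0013]
ee_rot: [[-0.002, -1.0, 0.002], [-1.0, 0.002, -0.001], [0.001, -0.002, -1.0]]
wrist_force: [-0.8, 0.6, -0.0]
gripper_width: 0.66
gripper_force: 0.0
```

Call:
{"fn": "servo_tool", "kwargs": {"targets": [[0,0,0,0,45],[0,0,0,0,45],[0,0,0,0,45],[0,0,0,0,45],[0,0,0,0,45]]}}

```text
time_s: 25.78
tcp_pos: [0.4963, -0.2746, 0.001]
ee_rot: [[-0.002, -1.0, 0.0], [-1.0, 0.002, -0.0], [0.0, -0.0, -1.0]]
wrist_force: [-0.3, 0.9, 6.2]
gripper_width: 0.575
gripper_force: 30.0
```

Call:
{"fn": "servo_tool", "kwargs": {"targets": [[0,0,0,0,70],[0,0,0,0,70],[0,0,0,0,70],[0,0,0,0,70],[0,0,0,-0.12,70]]}}

```text
time_s: 26.2
tcp_pos: [0.496, -0.2744, -0.0]
ee_rot: [[-0.123, -0.992, -0.0], [-0.992, 0.123, 0.0], [-0.0, 0.0, -1.0]]
wrist_force: [-0.2, -1.3, 0.5]
gripper_width: 0.783
gripper_force: 0.0
```

Call:
{"fn": "servo_tool", "kwargs": {"targets": [[0,0,0,-0.12,70],[0,0,0,-0.24,70],[0,0,0,-0.36,70],[0,0,0,-0.48,70],[0,0,0,-0.6,70]]}}

```text
time_s: 26.62
tcp_pos: [0.496, -0.2744, -0.0001]
ee_rot: [[-0.665, -0.747, -0.0], [-0.747, 0.665, 0.0], [0.0, 0.0, -1.0]]
wrist_force: [-0.2, -0.5, -0.1]
gripper_width: 0.803
gripper_force: 0.0
```

Call:
{"fn": "servo_tool", "kwargs": {"targets": [[0,0,0,-0.12,70],[0,0,0,-0.24,70],[0,0,0,-0.36,70],[0,0,0,-0.48,70],[0,0,0,-0.6,70]]}}

```text
time_s: 27.03
tcp_pos: [0.496, -0.2745, -0.0]
ee_rot: [[-0.971, -0.24, -0.0], [-0.24, 0.971, 0.0], [0.0, 0.0, -1.0]]
wrist_force: [0.3, -0.0, -0.4]
gripper_width: 0.807
gripper_force: 0.0
```

Call:
{"fn": "servo_tool", "kwargs": {"targets": [[0,0,0,-0.12,70],[0,0,0,-0.25,70],[0,0,0,-0.25,70],[0,0,0,-0.25,45],[0,0,0,-0.25,45]]}}

```text
time_s: 27.45
tcp_pos: [0.4961, -0.2745, 0.0001]
ee_rot: [[-1.0, -0.001, -0.0], [-0.001, 1.0, 0.0], [0.0, 0.0, -1.0]]
wrist_force: [-0.2, -1.2, 0.2]
gripper_width: 0.725
gripper_force: 0.0
```

Call:
{"fn": "servo_tool", "kwargs": {"targets": [[0,0,0,0,45],[0,0,0,0,45],[0,0,0,0,45],[0,0,0,0,45],[0,0,0,0,45]]}}

```text
time_s: 27.87
tcp_pos: [0.496, -0.2745, 0.0002]
ee_rot: [[-1.0, 0.001, -0.0], [0.001, 1.0, 0.0], [0.0, 0.0, -1.0]]
wrist_force: [0.3, 0.6, -0.5]
gripper_width: 0.572
gripper_force: 30.0
```

Call:
{"fn": "servo_tool", "kwargs": {"targets": [[0,0,0.2,0,45],[0,0,0.7,0,45],[0,0,1.4,0,45],[0,0,2.1,0,45],[0,0,2.8,0,45]]}}

```text
time_s: 28.28
tcp_pos: [0.4957, -0.2744, 0.0853]
ee_rot: [[-1.0, 0.001, -0.001], [0.001, 1.0, 0.0], [0.001, 0.0, -1.0]]
wrist_force: [0.3, -1.1, -1.7]
gripper_width: 0.57
gripper_force: 30.0
```

Call:
{"fn": "servo_tool", "kwargs": {"targets": [[0,0,0.3,0,45],[0,-0.3,0.4,0,45],[-0.1,-1.0,0.4,0,45],[-0.2,-1.8,0.4,0,45],[-0.3,-2.6,0.4,0,45]]}}

```text
time_s: 28.7
tcp_pos: [0.4863, -0.3531, 0.0951]
ee_rot: [[-1.0, 0.0, -0.002], [0.0, 1.0, 0.001], [0.002, 0.001, -1.0]]
wrist_force: [-0.1, -0.1, -0.7]
gripper_width: 0.574
gripper_force: 30.0
```

Call:
{"fn": "servo_tool", "kwargs": {"targets": [[-0.02,-0.8,0,0,45],[-0.02,-1.6,0,0,45],[-0.02,-2.4,0,0,45],[-0.02,-3.2,0,0,45],[-0.02,-3.7,0,0,45]]}}

```text
time_s: 29.12
tcp_pos: [0.4852, -0.4658, 0.0942]
ee_rot: [[-1.0, 0.003, -0.002], [0.003, 1.0, 0.001], [0.002, 0.001, -1.0]]
wrist_force: [1.2, -0.3, -0.9]
gripper_width: 0.575
gripper_force: 30.0
```

Call:
{"fn": "servo_tool", "kwargs": {"targets": [[0,-0.28,0,0,45],[0,-0.28,0,0,45],[0,-0.28,0,0,45],[0,-0.28,-0.1,0,45],[0,-0.28,-0.2,0,45]]}}

```text
time_s: 29.53
tcp_pos: [0.4867, -0.4709, 0.0902]
ee_rot: [[-1.0, 0.0, 0.0], [0.0, 1.0, 0.0], [-0.0, 0.0, -1.0]]
wrist_force: [0.6, -0.1, -0.4]
gripper_width: 0.567
gripper_force: 30.0
```

```bash
python3 - <<'E'
from station import r
import pickle,numpy as np;from h import *
st=r.sense();P=st["tcp_pos"];print(P,st["gripper_width"]*87,st["wrist_force"])
d={n:r.capture(n) for n in("scene","top")};pickle.dump(d,open("c.pkl","wb"));t,s=d["top"],d["scene"]
for a,p,b in blobs(s,(0,150,60),(8,255,255),(225,100,295,190),1):print("red held",a,p,b,cast(s,*p,P[2]+.034))
print(proj(s,P+[0,0,.034]))
for a,p,b in blobs(s,(100,150,60),(130,255,255),(180,175,235,220),1):print("blue",a,p,b)
E
```

```text
[ 0.48666678 -0.47088141  0.09017124] 49.35091877979195 [ 0.58364844 -0.07377167 -0.42561963]
red held 299.5 [257.86978297 140.55703951] [247, 133, 24, 16] [ 0.48349213 -0.47028072  0.12417124]
[257.25261137 139.54015402]
blue 23.5 [201.85106383 196.36170213] [199, 192, 8, 9]
```

Call:
{"fn": "servo_tool", "kwargs": {"targets": [[0,0,-0.15,0,45],[0,0,-0.3,0,45],[0,0,-0.45,0,45],[0,0,-0.6,0,45],[0,0,-0.7,0,45]]}}

```text
time_s: 30.05
tcp_pos: [0.4861, -0.4716, 0.0683]
ee_rot: [[-1.0, 0.001, -0.001], [0.001, 1.0, 0.001], [0.001, 0.001, -1.0]]
wrist_force: [0.1, 0.5, -1.0]
gripper_width: 0.575
gripper_force: 30.0
```

Call:
{"fn": "servo_tool", "kwargs": {"targets": [[0,0,-0.08,0,45],[0,0,-0.16,0,45],[0,0,-0.24,0,45],[0,0,-0.32,0,45],[0,0,-0.4,0,45]]}}

```text
time_s: 30.47
tcp_pos: [0.4865, -0.472, 0.0571]
ee_rot: [[-1.0, 0.001, 0.0], [0.001, 1.0, -0.0], [-0.0, -0.0, -1.0]]
wrist_force: [-0.2, -0.0, -0.6]
gripper_width: 0.572
gripper_force: 30.0
```

Call:
{"fn": "servo_tool", "kwargs": {"targets": [[0,0,-0.04,0,45],[0,0,-0.08,0,45],[0,0,-0.1,0,45],[0,0,-0.12,0,45],[0,0,-0.12,0,45]]}}

```text
time_s: 30.88
tcp_pos: [0.4865, -0.4719, 0.0536]
ee_rot: [[-1.0, 0.001, 0.0], [0.001, 1.0, 0.0], [-0.0, 0.0, -1.0]]
wrist_force: [-0.0, 0.5, -1.1]
gripper_width: 0.573
gripper_force: 30.0
```

Free so far, and already inside the cone at 53.6 mm. Going on to contact.

Call:
{"fn": "servo_tool", "kwargs": {"targets": [[0,0,-0.02,0,45],[0,0,-0.04,0,45],[0,0,-0.05,0,45],[0,0,-0.05,0,45],[0,0,-0.05,0,45]]}}

```text
time_s: 31.3
tcp_pos: [0.4865, -0.4719, 0.0523]
ee_rot: [[-1.0, 0.001, 0.0], [0.001, 1.0, -0.0], [-0.0, -0.0, -1.0]]
wrist_force: [0.1, -0.6, -0.6]
gripper_width: 0.57
gripper_force: 30.0
```

Call:
{"fn": "servo_tool", "kwargs": {"targets": [[0,0,-0.03,0,45],[0,0,-0.03,0,45],[0,0,-0.03,0,45],[0,0,-0.03,0,45],[0,0,-0.03,0,45]]}}

```text
time_s: 31.72
tcp_pos: [0.4866, -0.472, 0.0522]
ee_rot: [[-1.0, 0.001, 0.0], [0.001, 1.0, -0.0], [-0.0, -0.0, -1.0]]
wrist_force: [-0.9, 2.0, 6.6]
gripper_width: 0.568
gripper_force: 30.0
```

Call:
{"fn": "servo_tool", "kwargs": {"targets": [[0,0,0,0,65],[0,0,0,0,65],[0,0,0,0,65],[0,0,0,0,65],[0,0,0,0,65]]}}

```text
time_s: 32.13
tcp_pos: [0.4864, -0.4719, 0.0508]
ee_rot: [[-1.0, 0.001, -0.0], [0.001, 1.0, 0.0], [0.0, 0.0, -1.0]]
wrist_force: [-0.8, -0.0, -0.2]
gripper_width: 0.743
gripper_force: 0.0
```

Call:
{"fn": "servo_tool", "kwargs": {"targets": [[0,0,0.3,0,65],[0,0,0.9,0,65],[0,0,1.7,0,65],[0,0,2.5,0,65],[0,0,2.5,0,65]]}}

```text
time_s: 32.55
tcp_pos: [0.4892, -0.4744, 0.1332]
ee_rot: [[-1.0, -0.0, 0.008], [-0.0, 1.0, -0.008], [-0.008, -0.008, -1.0]]
wrist_force: [0.7, -0.7, 1.0]
gripper_width: 0.748
gripper_force: 0.0
```

Call:
{"fn": "servo_tool", "kwargs": {"targets": [[0.6,1.0,0,0,50],[1.2,2.0,0,0,50],[1.8,3.0,0,0,50],[2.4,4.0,0,0,50],[3.0,5.0,0,0,50]]}}

```text
time_s: 32.97
tcp_pos: [0.5772, -0.3206, 0.1268]
ee_rot: [[-1.0, 0.002, 0.001], [0.002, 1.0, -0.0], [-0.001, -0.0, -1.0]]
wrist_force: [-0.1, 0.2, 0.0]
gripper_width: 0.586
gripper_force: 0.0
```

Call:
{"fn": "servo_tool", "kwargs": {"targets": [[0.6,1.0,0,0,50],[0.95,1.51,0,0,50],[0.95,1.51,0,0,50],[0.95,1.51,0,0,50],[0.95,1.51,0,0,50]]}}

```text
time_s: 33.38
tcp_pos: [0.6046, -0.277, 0.1264]
ee_rot: [[-1.0, 0.001, -0.0], [0.001, 1.0, -0.0], [0.0, -0.0, -1.0]]
wrist_force: [0.4, -0.4, 0.6]
gripper_width: 0.581
gripper_force: 0.0
```

```bash
python3 - <<'E'
from station import r
import pickle,numpy as np;from h import *
st=r.sense();P=st["tcp_pos"];print(P,st["gripper_width"]*87,st["wrist_force"])
d={n:r.capture(n) for n in("scene","top")};pickle.dump(d,open("c.pkl","wb"));t,s=d["top"],d["scene"]
for c in(s,t):
  for a,p,b in blobs(c,(0,150,60),(8,255,255),(235,120,305,190),1):print("red on ear",a,p,b,cast(c,*p,.052+.034))
  print(proj(c,[.4865,-.4719,.086]))
for a,p,b in blobs(s,(0,0,60),(180,75,255),(126,155,160,200),1):print("wt",a,p,b)
im=np.hstack([cv2.resize(s["pixels"][100:240,110:310],None,fx=2,fy=2),cv2.resize(t["pixels"][90:230,160:360],None,fx=2,fy=2)]);cv2.imwrite("pics/p10.png",im[:,:,::-1])
E
```

```text
[ 0.60463075 -0.27698137  0.12637348] 50.54806440060482 [ 0.38793418 -0.41064049  0.60191868]
red on ear 316.0 [257.54852321 156.48470464] [245, 149, 26, 16] [ 0.48420185 -0.46964874  0.086     ]
[257.93639886 155.41745286]
red on ear 355.5 [285.00750117 161.95077356] [274, 152, 23, 21] [ 0.48655999 -0.47194106  0.086     ]
[284.99027819 161.97664854]
wt 949.5 [141.95453748 176.12761102] [126, 155, 30, 43]
```

The red earphone is seated on the ear axis: top pixel (285.0,162.0), exactly as predicted. Now the weight's knob.

Call:
{"fn": "servo_tool", "kwargs": {"targets": [[0,0,-0.8,0,50],[0,0,-1.6,0,50],[0,0,-2.2,0,50],[0,0,-2.6,0,50],[0,0,-2.8,0,50]]}}

```text
time_s: 33.9
tcp_pos: [0.6034, -0.2773, 0.0402]
ee_rot: [[-1.0, 0.003, -0.003], [0.003, 1.0, 0.001], [0.003, 0.001, -1.0]]
wrist_force: [0.6, -0.3, -0.3]
gripper_width: 0.571
gripper_force: 0.0
```

Call:
{"fn": "servo_tool", "kwargs": {"targets": [[0,0,-0.2,0,50],[0,0,-0.4,0,50],[0,0,-0.6,0,50],[0,0,-0.8,0,50],[0,0,-0.8,0,50]]}}

```text
time_s: 34.32
tcp_pos: [0.6043, -0.2763, 0.0172]
ee_rot: [[-1.0, 0.001, -0.002], [0.001, 1.0, 0.001], [0.002, 0.001, -1.0]]
wrist_force: [-1.0, -0.1, 0.0]
gripper_width: 0.572
gripper_force: 0.0
```

Call:
{"fn": "servo_tool", "kwargs": {"targets": [[0,0,0,0,35],[0,0,0,0,20],[0,0,0,0,18],[0,0,0,0,18],[0,0,0,0,18]]}}

```text
time_s: 34.73
tcp_pos: [0.6052, -0.2763, 0.0187]
ee_rot: [[-1.0, 0.001, 0.001], [0.001, 1.0, 0.0], [-0.001, 0.0, -1.0]]
wrist_force: [-0.2, 1.1, 0.3]
gripper_width: 0.281
gripper_force: 0.9
```

Call:
{"fn": "servo_tool", "kwargs": {"targets": [[0,0,0,0,18],[0,0,0,0,18],[0,0,0,0,18],[0,0,0,0,18],[0,0,0,0,18]]}}

```text
time_s: 35.15
tcp_pos: [0.6052, -0.2763, 0.0186]
ee_rot: [[-1.0, 0.001, 0.0], [0.001, 1.0, 0.0], [-0.0, 0.0, -1.0]]
wrist_force: [0.3, 4.2, 3.4]
gripper_width: 0.261
gripper_force: 30.0
```

Call:
{"fn": "servo_tool", "kwargs": {"targets": [[0,0,0,0,45],[0,0,0,0,45],[0,0,0,0,45],[0,0,0,0,45],[0,0,0,0.12,45]]}}

```text
time_s: 35.57
tcp_pos: [0.6047, -0.2769, 0.0179]
ee_rot: [[-0.993, -0.12, -0.001], [-0.12, 0.993, -0.0], [0.001, 0.0, -1.0]]
wrist_force: [-0.3, -0.3, 0.2]
gripper_width: 0.497
gripper_force: 0.0
```

Call:
{"fn": "servo_tool", "kwargs": {"targets": [[0,0,0,0.12,45],[0,0,0,0.24,45],[0,0,0,0.36,45],[0,0,0,0.48,45],[0,0,0,0.6,45]]}}

```text
time_s: 35.98
tcp_pos: [0.6047, -0.2769, 0.0179]
ee_rot: [[-0.749, -0.663, -0.0], [-0.663, 0.749, -0.0], [0.0, 0.0, -1.0]]
wrist_force: [-0.1, -0.7, -0.1]
gripper_width: 0.516
gripper_force: 0.0
```

Call:
{"fn": "servo_tool", "kwargs": {"targets": [[0,0,0,0.12,45],[0,0,0,0.24,45],[0,0,0,0.36,45],[0,0,0,0.48,45],[0,0,0,0.6,45]]}}

```text
time_s: 36.4
tcp_pos: [0.6047, -0.2769, 0.0179]
ee_rot: [[-0.244, -0.97, -0.001], [-0.97, 0.244, -0.0], [0.0, 0.0, -1.0]]
wrist_force: [0.1, -0.3, -0.5]
gripper_width: 0.515
gripper_force: 0.0
```

Call:
{"fn": "servo_tool", "kwargs": {"targets": [[0,0,0,0.12,45],[0,0,0,0.25,45],[0,0,0,0.25,45],[0,0,0,0.25,18],[0,0,0,0.25,18]]}}

```text
time_s: 36.82
tcp_pos: [0.6048, -0.2767, 0.0181]
ee_rot: [[-0.005, -1.0, -0.0], [-1.0, 0.005, -0.0], [0.0, 0.0, -1.0]]
wrist_force: [0.4, 0.6, -0.3]
gripper_width: 0.434
gripper_force: 0.0
```

Call:
{"fn": "servo_tool", "kwargs": {"targets": [[0,0,0,0,18],[0,0,0,0,18],[0,0,0,0,18],[0,0,0,0,18],[0,0,0,0,18]]}}

```text
time_s: 37.23
tcp_pos: [0.6058, -0.2767, 0.0186]
ee_rot: [[-0.002, -1.0, 0.002], [-1.0, 0.002, -0.001], [0.001, -0.002, -1.0]]
wrist_force: [2.4, -0.7, -0.1]
gripper_width: 0.264
gripper_force: 30.0
```

Call:
{"fn": "servo_tool", "kwargs": {"targets": [[0,0,0,0,18],[0,0,0,0,18],[0,0,0,0,18],[0,0,0.05,0,18],[0,0,0.1,0,18]]}}

```text
time_s: 37.65
tcp_pos: [0.6023, -0.2758, 0.0195]
ee_rot: [[-0.003, -1.0, -0.006], [-1.0, 0.003, 0.002], [-0.002, 0.006, -1.0]]
wrist_force: [-0.5, -0.2, -4.6]
gripper_width: 0.262
gripper_force: 30.0
```

Call:
{"fn": "servo_tool", "kwargs": {"targets": [[0,0,0.4,0,18],[0,0,1.0,0,18],[0,0,1.8,0,18],[0,0,2.6,0,18],[0,0,3.4,0,18]]}}

```text
time_s: 38.07
tcp_pos: [0.6036, -0.2763, 0.124]
ee_rot: [[-0.002, -1.0, -0.003], [-1.0, 0.002, 0.001], [-0.001, 0.003, -1.0]]
wrist_force: [0.4, 0.2, -4.6]
gripper_width: 0.263
gripper_force: 30.0
```

Call:
{"fn": "servo_tool", "kwargs": {"targets": [[0,0,0.3,0,18],[-0.2,-0.3,0.4,0,18],[-0.6,-1.0,0.4,0,18],[-1.0,-1.7,0.4,0,18],[-1.4,-2.4,0.4,0,18]]}}

```text
time_s: 38.48
tcp_pos: [0.5607, -0.3486, 0.1333]
ee_rot: [[-0.002, -1.0, -0.004], [-1.0, 0.002, 0.002], [-0.002, 0.004, -1.0]]
wrist_force: [1.3, 0.6, -4.2]
gripper_width: 0.265
gripper_force: 30.0
```

Call:
{"fn": "servo_tool", "kwargs": {"targets": [[-0.5,-0.8,0,0,18],[-1.0,-1.6,0,0,18],[-1.5,-2.4,0,0,18],[-2.0,-3.2,0,0,18],[-2.3,-3.7,0,0,18]]}}

```text
time_s: 38.9
tcp_pos: [0.4903, -0.4611, 0.133]
ee_rot: [[-0.005, -1.0, -0.004], [-1.0, 0.005, 0.003], [-0.003, 0.004, -1.0]]
wrist_force: [0.3, 1.1, -3.7]
gripper_width: 0.262
gripper_force: 30.0
```

Call:
{"fn": "servo_tool", "kwargs": {"targets": [[-0.14,-0.3,0,0,18],[-0.24,-0.4,0,0,18],[-0.24,-0.4,0,0,18],[-0.24,-0.4,0,0,18],[-0.24,-0.4,0,0,18]]}}

```text
time_s: 39.32
tcp_pos: [0.4874, -0.4705, 0.135]
ee_rot: [[-0.001, -1.0, -0.0], [-1.0, 0.001, 0.001], [-0.001, 0.0, -1.0]]
wrist_force: [-0.5, -0.7, -3.2]
gripper_width: 0.262
gripper_force: 30.0
```

Call:
{"fn": "servo_tool", "kwargs": {"targets": [[0,0,0,0,18],[0,0,0,0,18],[0,0,0,0,18],[0,0,0,0,18],[0,0,0,0,18]]}}

```text
time_s: 39.73
tcp_pos: [0.487, -0.4713, 0.1353]
ee_rot: [[-0.002, -1.0, 0.0], [-1.0, 0.002, -0.0], [0.0, -0.0, -1.0]]
wrist_force: [-0.1, 0.9, -4.5]
gripper_width: 0.264
gripper_force: 30.0
```

```bash
python3 - <<'E'
from station import r
import pickle,numpy as np;from h import *
st=r.sense();P=st["tcp_pos"];print(P,st["gripper_width"]*87,st["wrist_force"])
s=r.capture("scene");t=r.capture("top");pickle.dump(dict(scene=s,top=t),open("c.pkl","wb"))
im=np.hstack([cv2.resize(s["pixels"][85:185,210:310],None,fx=4,fy=4,interpolation=2),cv2.resize(t["pixels"][115:215,235:335],None,fx=4,fy=4)]);cv2.imwrite("pics/p11.png",im[:,:,::-1])
for a,p,b in blobs(s,(0,150,60),(8,255,255),(235,120,305,190),1):print("red on ear",a,p,b)
# weight side silhouette: its lower body centre columns
print(proj(s,P+[0,0,-.0185]),proj(s,P+[0,0,-.0185+.028]))
h=cv2.cvtColor(s["pixels"],cv2.COLOR_RGB2HSV)
for v in range(120,160,3):
    row=h[v,230:290];k=[230+i for i in range(60) if row[i,1]<60 and row[i,2]>60];print(v,k[:1],k[-1:],len(k))
E
```

```text
[ 0.48697836 -0.47134362  0.13531971] 22.95633625918476 [-0.06171858  0.90127427 -4.49535258]
red on ear 290.0 [257.73908046 156.97126437] [245, 150, 26, 15]
[257.41413047 142.52449056] [257.28160065 130.31441807]
120 [241] [287] 19
123 [241] [288] 20
126 [241] [289] 14
129 [241] [281] 14
132 [244] [284] 25
135 [234] [288] 42
138 [230] [289] 43
141 [230] [281] 41
144 [230] [284] 40
147 [230] [288] 36
150 [230] [289] 21
153 [] [] 0
156 [] [] 0
159 [] [] 0
```

Call:
{"fn": "servo_tool", "kwargs": {"targets": [[-0.01,-0.01,-0.2,0,18],[-0.02,-0.02,-0.4,0,18],[-0.02,-0.02,-0.6,0,18],[-0.02,-0.02,-0.7,0,18],[-0.02,-0.02,-0.8,0,18]]}}

```text
time_s: 40.25
tcp_pos: [0.4857, -0.472, 0.1101]
ee_rot: [[-0.002, -1.0, -0.001], [-1.0, 0.002, 0.001], [-0.001, 0.001, -1.0]]
wrist_force: [-0.4, 0.2, -3.4]
gripper_width: 0.262
gripper_force: 30.0
```

Call:
{"fn": "servo_tool", "kwargs": {"targets": [[0,0,-0.04,0,18],[0,0,-0.08,0,18],[0,0,-0.12,0,18],[0,0,-0.14,0,18],[0,0,-0.14,0,18]]}}

```text
time_s: 40.67
tcp_pos: [0.4862, -0.4722, 0.1071]
ee_rot: [[-0.002, -1.0, 0.0], [-1.0, 0.002, -0.0], [0.0, -0.0, -1.0]]
wrist_force: [-0.0, -0.1, -4.8]
gripper_width: 0.265
gripper_force: 30.0
```

Call:
{"fn": "servo_tool", "kwargs": {"targets": [[0,0,-0.02,0,18],[0,0,-0.04,0,18],[0,0,-0.06,0,18],[0,0,-0.06,0,18],[0,0,-0.06,0,18]]}}

```text
time_s: 41.08
tcp_pos: [0.4862, -0.4722, 0.1052]
ee_rot: [[-0.002, -1.0, -0.0], [-1.0, 0.002, 0.0], [-0.0, 0.0, -1.0]]
wrist_force: [-0.7, 0.6, -4.5]
gripper_width: 0.261
gripper_force: 30.0
```

Call:
{"fn": "servo_tool", "kwargs": {"targets": [[0,0,-0.02,0,18],[0,0,-0.04,0,18],[0,0,-0.04,0,18],[0,0,-0.04,0,18],[0,0,-0.04,0,18]]}}

```text
time_s: 41.5
tcp_pos: [0.4862, -0.4722, 0.1041]
ee_rot: [[-0.002, -1.0, -0.0], [-1.0, 0.002, -0.0], [0.0, 0.0, -1.0]]
wrist_force: [-0.1, -1.3, -4.5]
gripper_width: 0.266
gripper_force: 30.0
```

Call:
{"fn": "servo_tool", "kwargs": {"targets": [[0,0,-0.02,0,18],[0,0,-0.02,0,18],[0,0,-0.02,0,18],[0,0,-0.02,0,18],[0,0,-0.02,0,18]]}}

```text
time_s: 41.92
tcp_pos: [0.4863, -0.4723, 0.1036]
ee_rot: [[-0.002, -1.0, 0.0], [-1.0, 0.002, -0.0], [0.0, -0.0, -1.0]]
wrist_force: [0.3, 0.0, -3.7]
gripper_width: 0.262
gripper_force: 30.0
```

Call:
{"fn": "servo_tool", "kwargs": {"targets": [[0,0,-0.02,0,18],[0,0,-0.02,0,18],[0,0,-0.02,0,18],[0,0,-0.02,0,18],[0,0,-0.02,0,18]]}}

```text
time_s: 42.33
tcp_pos: [0.4864, -0.4724, 0.1035]
ee_rot: [[-0.002, -1.0, 0.001], [-1.0, 0.002, -0.001], [0.001, -0.001, -1.0]]
wrist_force: [0.5, 1.1, -0.7]
gripper_width: 0.264
gripper_force: 30.0
```

Contact at 103.5 mm, where the weight should be fully home, and its load has come off the wrist. I'll release, back off and check.

Call:
{"fn": "servo_tool", "kwargs": {"targets": [[0,0,-0.01,0,22],[0,0,-0.01,0,26],[0,0,-0.01,0,35],[0,0,-0.01,0,45],[0,0,-0.01,0,50]]}}

```text
time_s: 42.75
tcp_pos: [0.4862, -0.4723, 0.1025]
ee_rot: [[-0.002, -1.0, 0.0], [-1.0, 0.002, -0.0], [0.0, -0.0, -1.0]]
wrist_force: [-0.6, 1.2, -0.3]
gripper_width: 0.442
gripper_force: 0.0
```

Call:
{"fn": "servo_tool", "kwargs": {"targets": [[0,0,0,0,50],[0,0,0,0,50],[0,0,0,0,50],[0,0,0.3,0,50],[0,0,0.8,0,50]]}}

```text
time_s: 43.17
tcp_pos: [0.4851, -0.4714, 0.1252]
ee_rot: [[-0.002, -1.0, -0.003], [-1.0, 0.002, 0.003], [-0.003, 0.003, -1.0]]
wrist_force: [0.2, 0.1, -0.2]
gripper_width: 0.575
gripper_force: 0.0
```

Call:
{"fn": "servo_tool", "kwargs": {"targets": [[0,0,0.8,0,50],[0,0,1.6,0,50],[0,0,2.2,0,50],[-0.8,0.6,2.2,0,50],[-1.6,1.2,2.2,0,50]]}}

```text
time_s: 43.58
tcp_pos: [0.4391, -0.4367, 0.1942]
ee_rot: [[-0.002, -1.0, 0.003], [-1.0, 0.002, -0.002], [0.002, -0.003, -1.0]]
wrist_force: [-1.3, 0.3, -0.5]
gripper_width: 0.574
gripper_force: 0.0
```

Call:
{"fn": "servo_tool", "kwargs": {"targets": [[-0.8,0.8,0,0,50],[-1.6,1.6,0,0,50],[-2.4,2.4,0,0,50],[-2.4,3.0,0,0,50],[-2.4,3.0,0,0,50]]}}

```text
time_s: 44.0
tcp_pos: [0.3647, -0.3441, 0.1941]
ee_rot: [[-0.001, -1.0, 0.002], [-1.0, 0.001, -0.0], [0.0, -0.002, -1.0]]
wrist_force: [-0.1, 0.7, 0.3]
gripper_width: 0.573
gripper_force: 0.0
```

```bash
python3 - <<'E'
from station import r
from h import *
st=r.sense();print(st["time_s"],st["tcp_pos"])
s=r.capture("scene");t=r.capture("top")
im=np.hstack([cv2.resize(s["pixels"][110:290,130:330],None,fx=2,fy=2,interpolation=2),cv2.resize(t["pixels"][85:265,180:380],None,fx=2,fy=2,interpolation=2)]);cv2.imwrite("pics/end.png",im[:,:,::-1])
E
```

```text
44.0 [ 0.36474988 -0.34406189  0.19413526]
```

View pics/end.png

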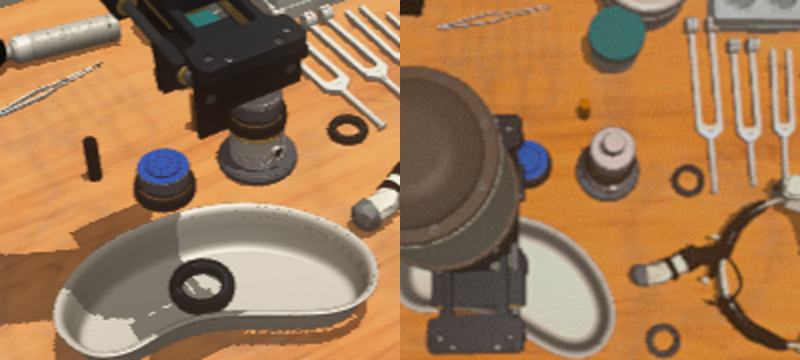

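The stack stands upright and straight on the ear: top (286,158), scene (258,165). The plate is in the dish at scene (231,253), blue stands where it was, and the robot is clear. Handing in.

```bash
python3 -c "
from station import r
print(r.finish_job())"
```

```text
the job is handed in; nothing more can be done
None
```

The job is handed in, with no verdict returned: the plate lies in the dish, and the brass ring, red earphone and steel weight are stacked upright on the artificial ear, with the blue earphone left where it stood.

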